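# Hot chocolate offer display

## Robot

A 6-joint arm with a two-finger parallel gripper is mounted at the origin on a cart in front of the work surface, level with it; the furniture and walls round the work are solid. World frame = base frame: x ahead of the robot, y to its left, z up, the work surface at z = 0. Lengths are in m, angles in rad, forces in N, time in s.
With the tool pointing down it reaches from about 0.275 to 1 m from the base axis. Payload 8.4 kg.
Tool frame: the origin (TCP) lies midway between the tips of the shut fingers; the grasp point (between the pads) lies 19 mm behind it; z points along the fingers, y is the line along which they close (so a half turn about z gives the same grasp; the last joint's range is limited). The gripper opens to 85 mm and grips with 20 to 120 N. Pads are 22 mm wide; open, the fingers measure 114 mm over their backs; the gripper's body (76 mm by 85 mm) begins 54 mm behind the grasp point. The pads swing forward as they close: fully open they stand 13 mm farther back than shut.
Start: joints at [1.322, 0.353, 1.633, -0, 1.155, -0.002], TCP at [0.153, 0.606, 0.231] pointing down, gripper open.
Joint ranges: [-2.63, 2.63], [-0.92, 2.1], [0.06, 2.66], [-1.3, 4.44], [0, 2.69], [-3.02, 3.02]. Speed limits (rad/s): [2.22, 2.22, 2.79, 3.14, 3.14, 3.14].

## Interface

Orientations are given as [roll, pitch, yaw] about the fixed x, y, z axes, in that order (R = Rz(yaw) Ry(pitch) Rx(roll)).
In Python, from bench import bot gives the robot as it stands.
- The arm moves only by the shell command python3 -m inch 'ROWS'. ROWS is JSON, a list of rows, each a list of 3 entries, a list of its own where there are three numbers: the opening, from 0 (shut) to 1 (fully open), then the shift along the world's x, y, z in units of 100 cm (1.0 is 100 cm), then the turn, a rotation vector about the world's x, y, z in units of 90 degrees (1.0 is 90 degrees). In form: [[hand, [dx, dy, dz], [wx, wy, wz]], ...]. A call has 1 to 5 rows; each row is the pose to reach, as a shift and turn from the pose commanded when the call began; what a row does not reach only later rows make up. A row lasts 1/12 s, in which the tool goes at most 41.7 mm and 7.16 degrees, less where a joint would pass 70% of its speed; a pose out of reach is approached as far as the arm can. A call with a number of a shift or a turn outside -1 to 1 is refused whole. A call with a gripper value outside its range is refused whole. The fingers move at their own pace and stop on an object; the grip force is fixed at half the most. Time passes only in rows, so rows that repeat a pose let the fingers close. It gives the time, the measured TCP pose, the force, the opening and the grip force at its end, in the units of the state.
- bot.state(): the state, without advancing time (a new reading comes with each control period).
- bot.get_image(name): name is "scene" or "top" or "wrist"; returns a dict with "img" (384x512x3 uint8, red, green, blue), "range_z" (384x512 float32, m along the optical axis (not along the pixel's ray), 0 where there is no reading), "fx", "fy", "cx", "cy" (pixels), "R" (3x3) and "t" (3): a world point X has camera coordinates R X + t. Camera axes: x right, y down, z forward; pixel columns grow to the right and rows downward; lengths in m; the calibration is good to about 2 mm. A picture is of the moment at which its call begins.
- bot.sign_off(): hands the job in; it is judged then, once.
The state is a dict: "clock": time; "joint_pos": joint angles; "dq": joint speeds; "tau": joint torques, N m; "ee_pos": TCP position; "tcp_rot": TCP orientation; "wrist_force": force on the tool from outside, world axes, zero at the start; "wrist_torque": the same for the moment, N m; "opening": finger opening in m; "grip_force": force on a finger pad.
Only numpy, scipy, OpenCV 4.12 (cv2) and the standard library are available. Lean on these libraries where they do the work, as an engineer would, in place of code of your own. Each camera call takes 0.05 s, during which the arm holds its last target. There are 200 camera calls.

## Task

Set up the hot chocolate display on the counter: stand the cocoa jar in the middle of the round marble board, the honey tin centred on top of the jar, and the small carton upright and centred on top of the tin. Last of all, lay the rolled wafer in the two notches of the wooden rest, sticking out equally at both ends, with everything let go; do not bump the glass display case, and leave the service bell and the white cup where they are.

Things in the scene. Friction and masses are not known exactly. Their poses are not given: they have to be found in the camera images.
- cocoa_jar: Closed glass jar with light brown contents and a pale grey lid, round, 64 mm across and 78 mm high, 0.18 to 0.36 kg, loose. Stands upright on the counter just in front of the display case. Origin: centre of its underside; z up its axis. Grip it across its diameter.
- honey_tin: Small dark round tin with an orange lid, 58 mm across and 60 mm high, 0.15 to 0.31 kg, loose, lid fixed. Stands upright on the counter just in front of the display case. Origin: centre of its underside; z up its axis. Grip it across its diameter.
- tea_carton: Small closed folding carton, cream with an orange-brown band, standing upright and loose just in front of the display case: 26 mm thick (its x), 50 mm wide (its y), 78 mm high (its z), about 0.045 kg. Origin: centre of its underside. Grip it across its 26 mm thickness.
- wafer_roll: Straight rolled wafer, a light brown rod 190 mm long and about 15 mm thick, 12 g, lying loose on the counter. Origin: under its middle, on its underside; x along its length, z up. Grip it across its thickness at the middle.
- round_board: Round flat marble board, 120 mm across and 16 mm high, fixed to the counter. Origin: centre of its underside; its flat top is 16 mm above.
- wafer_rest: Pale wooden rest, fixed: base 130 mm long (its x), 64 wide (y), 10 thick, with two cross ribs 12 mm thick and 36 high overall, 50 mm either side of the middle. Each has a central notch, 38 mm wide at the top, sloping sides, flat floor 20 wide and 24 above the counter. The wafer lies along x in both; 88 mm free between the ribs for fingers. Origin: centre of its underside; z up.
- service_bell: Bystander: chrome domed service bell on a black foot, 83 mm across and 74 mm high, loose. Origin: centre of its underside. Leave it alone.
- white_cup: Bystander: white cup turned upside down, 65 x 95 mm with its handle and 50 mm high, loose. Origin: centre of its outline on the counter. Leave it alone.
- display_case: Fixed, solid glass display case with a brass frame, behind the work: about 430 mm deep (its x), 445 mm wide (its y), 290 mm high. Origin: centre of its underside; its x points towards the robot, so its front is the plane x = +215 mm, from y = -222 (left end, seen from the robot) to y = +222 mm (right end, the corner nearest the robot). Keep the arm and gripper clear of it.
There are look-alikes about, which are no part of the job. Leave any yellow look-alike of the cocoa_jar alone.

How it is judged:
On the way, in this order (a step that is already met when the one before it is completed fails the run):
1. the cocoa jar stands centred on the round board, let go (horizontal distance between cocoa_jar and round_board below 0.012 m and z of cocoa_jar in the frame of round_board between 0.01 and 0.022 m and angle between cocoa_jar's own z axis and vertical below 0.08 rad and linear speed of cocoa_jar below 0.03 m/s and contact force between the fingers and cocoa_jar below 0.3 N), for 0.2 s.
2. the honey tin stands centred on the cocoa jar, let go (horizontal distance between honey_tin and cocoa_jar below 0.012 m and z of honey_tin in the frame of cocoa_jar between 0.072 and 0.084 m and angle between honey_tin's own z axis and vertical below 0.08 rad and linear speed of honey_tin below 0.03 m/s and contact force between the fingers and honey_tin below 0.3 N), for 0.2 s.
3. the carton stands upright and centred on the honey tin, let go (horizontal distance between tea_carton and honey_tin below 0.012 m and z of tea_carton in the frame of honey_tin between 0.054 and 0.066 m and angle between tea_carton's own z axis and vertical below 0.08 rad and linear speed of tea_carton below 0.03 m/s and contact force between the fingers and tea_carton below 0.3 N), for 0.2 s.
4. last, the rolled wafer lies in both notches of the rest, let go (x of wafer_roll in the frame of wafer_rest between -0.02 and 0.02 m and y of wafer_roll in the frame of wafer_rest between -0.008 and 0.008 m and z of wafer_roll in the frame of wafer_rest between 0.019 and 0.029 m and angle between the x axis of wafer_roll and the x axis of wafer_rest, either way round below 0.12 rad and linear speed of wafer_roll below 0.03 m/s and contact force between the fingers and wafer_roll below 0.3 N), for 0.2 s.
At the end, for the whole second after the job is handed in: Jar on board, tin on jar, carton on tin: each within 12 mm of the centre of what is under it, upright within 4.5 degrees; wafer on both notch floors, within 8 mm across and 20 mm along of the rest's middle, in line within 7 degrees; all released and at rest (all of step 1 and all of step 2 and all of step 3 and all of step 4); the robot touches nothing.
It fails at once if the arm or gripper bumps the display case with more than 25 N (contact force between any of the arm, the fingers and display_case above 25 N).
It fails at once if the service bell is knocked away by more than 25 mm (distance of service_bell from where it was at the start of the episode above 0.025 m).
It fails at once if the white cup is knocked away by more than 25 mm (distance of white_cup from where it was at the start of the episode above 0.025 m).
It also fails if it takes over 141 s, if anything falls off the work surface, if the arm or the gripper's body presses on something with over 40 N, if the wrist force passes 120 N, or if a joint passes its speed limit or range.

## Working session

There is one attempt and no reset: what is moved stays moved. The work goes in short steps, Python scripts to look and compute and a shell command to move; the robot and the scene stay as the last step left them, time stands still between calls to the robot, and variables do not carry over. Pictures are saved under pics/ and viewed, at most 14 in all, crops included, and the job is handed in when it is done.

```bash
ls; mkdir -p pics; cat > h.py <<'E'
import numpy as np, cv2
from bench import bot
def grab(n):
    d=bot.get_image(n); np.savez('pics/%s.npz'%n,**d); return d
def pts(d):
    z=d['range_z']; v,u=np.indices(z.shape)
    P=np.stack([(u-d['cx'])/d['fx']*z,(v-d['cy'])/d['fy']*z,z],-1)
    W=(P-np.array(d['t']))@np.array(d['R']); W[z==0]=np.nan; return W
E
python3 - <<'E'
from h import *
for n in ('scene','top'):
    d=grab(n); cv2.imwrite('pics/%s0.png'%n,cv2.resize(d['img'][...,::-1],(800,600)))
    print(n,d['fx'],d['cx'],d['cy'],-np.array(d['R']).T@d['t'])
s=bot.state();print(s)
E
```

```text
pics
scene 483.62029667535717 258.73669282422946 196.95600674716962 [-0.0088791  -0.82570345  1.26653766]
top 487.14235061705915 253.35994283607246 190.19468781674902 [ 0.09117112 -0.06431987  1.86961056]
{'clock': 0.1, 'joint_pos': array([ 1.32163335e+00,  3.53583759e-01,  1.63406848e+00,  1.13863980e-05,
        1.15519740e+00, -2.37239266e-03]), 'dq': array([-0.00064871, -0.00018905, -0.00354657,  0.00151983, -0.00200755,
        0.00017961]), 'tau': array([ 6.85634359e-05, -6.06360340e+01, -3.42822111e+01, -2.02310180e-04,
        3.89945475e-03, -1.70930619e-06]), 'ee_pos': array([0.15255642, 0.60564978, 0.23062998]), 'tcp_rot': array([-3.14033570e+00, -1.33933663e-05,  2.89479746e+00]), 'wrist_force': array([0.22640587, 1.15496422, 0.38486631]), 'wrist_torque': array([-0.00716885, -0.00742724,  0.0034315 ]), 'grip_force': 0.0, 'opening': 0.08556755545417592}
```

View pics/scene0.png

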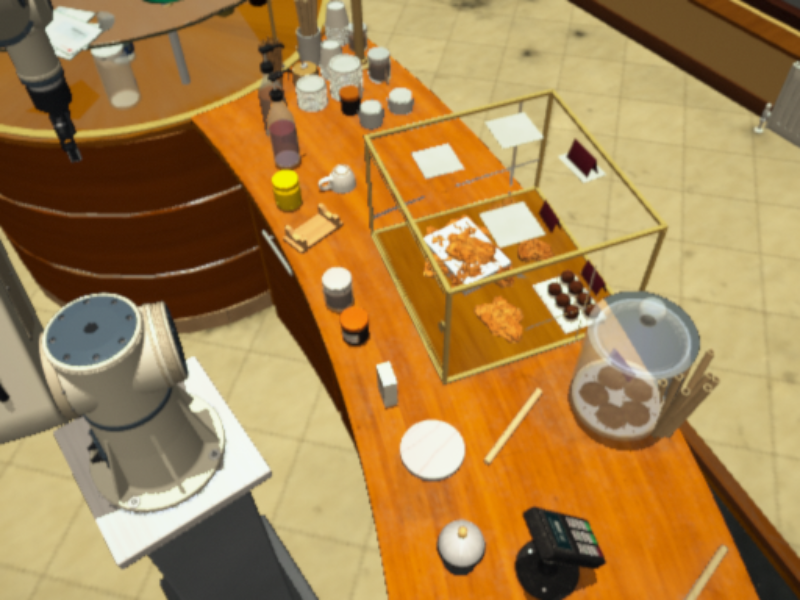

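View pics/top0.png

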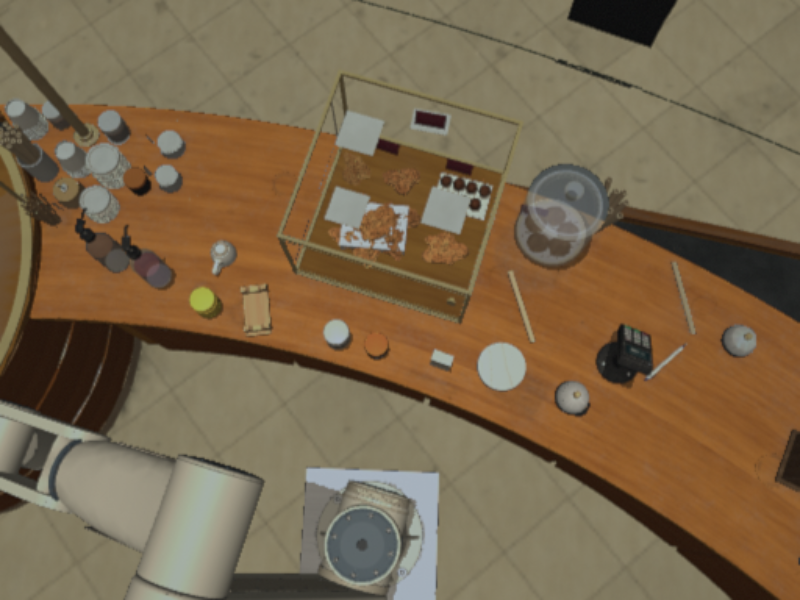

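The top view (800x600) shows the jar (337,334), tin (376,345), carton (442,359), board (502,366), wafer (521,306), rest (257,309), cup (222,253), bell (573,397) and the yellow look-alike (204,301). The second wafer (683,297) and second bell are decoys. The scene view agrees with this.

```bash
cat > m.py <<'E'
from h import *
T=dict(np.load('pics/top.npz')); S=dict(np.load('pics/scene.npz'))
WT,WS=pts(T),pts(S)
def ray(d,uv,z):
    R=np.array(d['R']);c=-R.T@d['t'];v=R.T@np.array([(uv[0]-d['cx'])/d['fx'],(uv[1]-d['cy'])/d['fy'],1]);return c+v*(z-c[2])/v[2]
seeds=dict(jar=(337,334),tin=(376,345),carton=(442,359),board=(502,366),wafer=(521,306),rest=(257,309),bell=(573,397),cup=(222,253),casebl=(297,270),casebr=(462,320))
ref={}
for n,s in seeds.items():
    u,v=np.array(s)/1.5625; c=ray(T,(u,v),0.05); 
    print(n,'seed',c[:2].round(3),end=' ')
    for nm,W in (('T',WT),('S',WS)):
        r=0.13 if n in('wafer','rest') else 0.055
        m=(np.hypot(W[...,0]-c[0],W[...,1]-c[1])<r)&(W[...,2]>0.008)
        P=W[m]
        if len(P)<5: print(nm,'none',end=' ');continue
        h=np.percentile(P[:,2],95); Q=P[P[:,2]>h-0.008]
        (cx,cy),(w,l),a=cv2.minAreaRect((Q[:,:2]*1000).astype(np.float32))
        print(nm,len(P),'h%.3f'%h,'n',len(Q),'ctr',(round(cx,1),round(cy,1)),'wl',round(w),round(l),'a',round(a),end=' | ')
    print()
# table level
for W in (WT,WS):
    m=(abs(W[...,0]-0.4)<.15)&(abs(W[...,1]+0.1)<.3)&(abs(W[...,2])<.006);print('table',np.median(W[m][:,2]),m.sum())
E
python3 m.py
```

```text
jar seed [0.464 0.1  ] T 287 h0.085 n 114 ctr (461.9, 103.0) wl 57 55 a 11 | S 470 h0.083 n 214 ctr (465.7, 100.7) wl 61 59 a 59 | 
tin seed [0.44  0.004] T 227 h0.068 n 104 ctr (440.8, 4.9) wl 54 54 a 33 | S 385 h0.065 n 206 ctr (443.8, 5.1) wl 56 58 a 4 | 
carton seed [ 0.412 -0.157] T 161 h0.084 n 57 ctr (410.3, -154.5) wl 48 27 a 70 | S 287 h0.082 n 133 ctr (412.4, -154.6) wl 53 27 a 73 | 
board seed [ 0.4   -0.302] T 604 h0.024 n 306 ctr (400.9, -301.5) wl 105 108 a 3 | S 1016 h0.022 n 920 ctr (402.1, -303.5) wl 107 104 a 54 | 
wafer seed [ 0.551 -0.348] T 1928 h1.134 n 188 ctr (628.6, -318.9) wl 56 6 a 77 | S 625 h0.021 n 497 ctr (527.0, -304.2) wl 232 132 a 17 | 
rest seed [0.519 0.301] T 685 h0.081 n 83 ctr (528.2, 416.3) wl 27 55 a 83 | S 837 h0.079 n 89 ctr (531.7, 414.2) wl 30 60 a 83 | 
bell seed [ 0.332 -0.471] T 365 h0.060 n 59 ctr (337.1, -476.3) wl 44 42 a 56 | S 734 h0.060 n 104 ctr (338.9, -476.4) wl 35 33 a 73 | 
cup seed [0.66  0.401] T 251 h0.055 n 68 ctr (665.9, 407.5) wl 47 41 a 19 | S 270 h0.052 n 82 ctr (671.2, 407.7) wl 44 50 a 11 | 
casebl seed [0.623 0.21 ] T 350 h0.293 n 79 ctr (631.8, 199.3) wl 85 43 a 37 | S 491 h0.291 n 94 ctr (643.9, 186.5) wl 74 52 a 73 | 
casebr seed [ 0.511 -0.204] T 270 h0.293 n 68 ctr (530.8, -190.6) wl 38 73 a 28 | S 547 h0.291 n 132 ctr (531.5, -192.1) wl 40 73 a 27 | 
table -0.00020782242012844771 5376
table 0.001093020416718598 8398
```

```bash
cat >> m.py <<'E'
print('-----')
for nm,W,d in (('T',WT,T),('S',WS,S)):
    def sel(c,r,z0,z1): return (np.hypot(W[...,0]-c[0],W[...,1]-c[1])<r)&(W[...,2]>z0)&(W[...,2]<z1)
    def rect(P): 
        (x,y),(w,l),a=cv2.minAreaRect((P[:,:2]*1000).astype(np.float32)); return round(x,1),round(y,1),round(w),round(l),round(a,1)
    hsv=cv2.cvtColor(d['img'],cv2.COLOR_RGB2HSV)
    m=sel((.55,-.345),.12,-.005,.03)&(hsv[...,1]<140)&(hsv[...,2]>120)&(np.hypot(W[...,0]-.401,W[...,1]+.302)>.068)
    n,lab,st,_=cv2.connectedComponentsWithStats(m.astype(np.uint8)); k=1+np.argmax(st[1:,4]); P=W[lab==k]
    print(nm,'wafer',len(P),rect(P),'h',np.percentile(P[:,2],[50,95]),'range x',P[:,0].min(),P[:,0].max(),P[:,1].min(),P[:,1].max())
    P=W[sel((.52,.30),.085,.006,.05)]; print(nm,'rest',len(P),rect(P),np.percentile(P[:,2],[50,97]))
    P=W[sel((.52,.30),.085,.027,.05)]; print('ribs',len(P),rect(P))
    P=W[sel((.72,0.0),.42,.275,.31)];print('case',len(P),rect(P)); print(cv2.boxPoints(cv2.minAreaRect(P[:,:2].astype(np.float32))).round(3).tolist())
    P=W[sel((.411,-.1545),.05,.06,.1)];print('carton',rect(P))
    P=W[sel((.40,-.302),.068,.006,.03)];print('board',P[:,:2].mean(0),np.median(P[:,2]),rect(P))
E
python3 m.py | sed 1,/-----/d
```

```text
T wafer 176 (566.7, -355.4, 196, 25, 15.9) h [0.01151094 0.02007115] range x 0.4725471459706436 0.6612869754773564 -0.38745649348766803 -0.3181563578395705
T rest 527 (520.2, 298.0, 159, 148, 29.0) [0.01240071 0.03887209]
ribs 80 (525.4, 310.8, 114, 63, 9.9)
case 3484 (757.5, -116.5, 594, 438, 74.8)
[[0.46799999475479126, -0.34599998593330383], [0.890999972820282, -0.460999995470047], [1.0470000505447388, 0.11299999803304672], [0.6240000128746033, 0.2280000001192093]]
carton (410.3, -154.9, 49, 29, 71.9)
board [ 0.40456247 -0.30404877] 0.015352477578224458 (402.0, -305.8, 122, 123, 81.1)
S wafer 239 (563.0, -355.5, 192, 12, 17.3) h [0.01416356 0.01893765] range x 0.47271813431893284 0.6556565709110787 -0.38832033899955737 -0.3247711960012603
S rest 584 (522.1, 303.7, 152, 160, 4.0) [0.01322523 0.0377447 ]
ribs 101 (529.1, 310.8, 116, 67, 7.4)
case 4114 (759.8, -111.6, 599, 436, 74.6)
[[0.4699999988079071, -0.34200000762939453], [0.8899999856948853, -0.4580000042915344], [1.0490000247955322, 0.11900000274181366], [0.6290000081062317, 0.23499999940395355]]
carton (412.3, -154.8, 53, 27, 72.9)
board [ 0.40628472 -0.30674855] 0.016881939599519565 (407.2, -304.3, 121, 121, 78.9)
```

```bash
python3 - <<'E'
from h import *
T=dict(np.load('pics/top.npz'));S=dict(np.load('pics/scene.npz'))
a=cv2.resize(T['img'][165:230,140:390],None,fx=3,fy=3,interpolation=2); b=cv2.resize(S['img'][120:250,165:365],None,fx=3,fy=3,interpolation=2)
b=cv2.copyMakeBorder(b,0,0,0,150,0)
cv2.imwrite('pics/c1.png',np.vstack([a,b])[...,::-1])
E
```

```text
(no output)
```

View pics/c1.png

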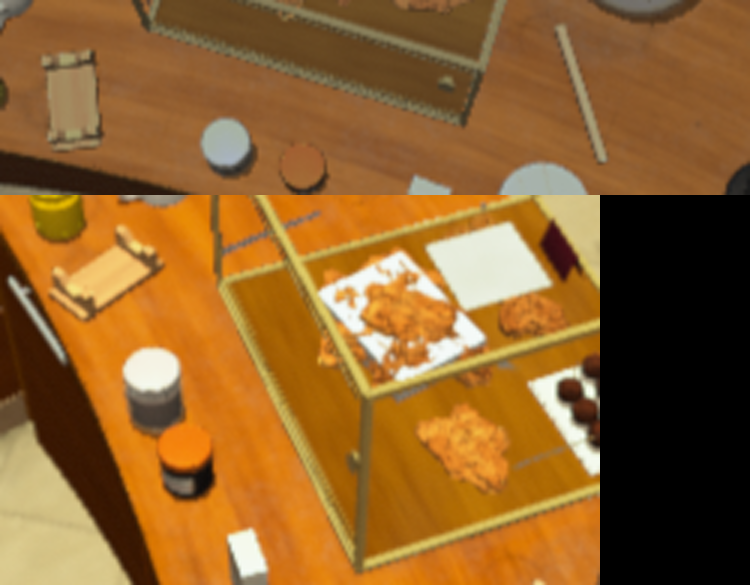

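The crop shows the rest nearly along world x (top crop (72,100)), the jar and tin with pale and orange tops, and all items about 0.11 m clear of the case front. Next I'll move to a hover above the jar.

```bash
python3 -m inch '[[1,[0.309,-0.504,0.05],[0,0,-1]],[1,[0.309,-0.504,0.05],[0,0,-1]],[1,[0.309,-0.504,0.05],[0,0,-1]],[1,[0.309,-0.504,0.05],[0,0,-1]],[1,[0.309,-0.504,0.05],[0,0,-1]]]'
```

```text
clock: 0.52
ee_pos: [0.2615, 0.4272, 0.2486]
tcp_rot: [-3.141, 0.0, 2.264]
wrist_force: [1.3, -0.2, 1.3]
opening: 0.0855
grip_force: 0.0
```

```bash
python3 -m inch '[[1,[0.2,-0.326,0.03],[0,0,-0.6]],[1,[0.2,-0.326,0.03],[0,0,-0.6]],[1,[0.2,-0.326,0.03],[0,0,-0.6]],[1,[0.2,-0.326,0.03],[0,0,-0.6]],[1,[0.2,-0.326,0.03],[0,0,-0.6]]]'; python3 -m inch '[[1,[0.092,-0.147,0.013],[0,0,-0.2]],[1,[0.092,-0.147,0.013],[0,0,-0.2]],[1,[0.092,-0.147,0.013],[0,0,-0.2]],[1,[0.092,-0.147,0.013],[0,0,-0.2]],[1,[0.092,-0.147,0.013],[0,0,-0.2]]]'
python3 - <<'E'
from h import *
d=grab('wrist'); cv2.imwrite('pics/w1.png',cv2.resize(d['img'][...,::-1],(800,600))); print(-np.array(d['R']).T@d['t'],np.array(d['R']).round(2).tolist(),bot.state()['ee_pos'],bot.state()['tcp_rot'])
E
```

```text
clock: 0.93
ee_pos: [0.3702, 0.2501, 0.2652]
tcp_rot: [3.142, -0.0, 1.639]
wrist_force: [1.7, 1.5, 1.2]
opening: 0.0856
grip_force: 0.0
clock: 1.35
ee_pos: [0.4645, 0.1005, 0.2786]
tcp_rot: [3.139, 0.001, 1.327]
wrist_force: [-0.1, 0.3, 0.3]
opening: 0.0856
grip_force: 0.0
[0.48379684 0.17728903 0.42183503] [[0.97, -0.24, 0.0], [-0.23, -0.92, 0.31], [-0.07, -0.3, -0.95]] [0.46372544 0.10166078 0.27834304] [3.14043196e+00 6.27521073e-04 1.32655959e+00]
```

View pics/w1.png

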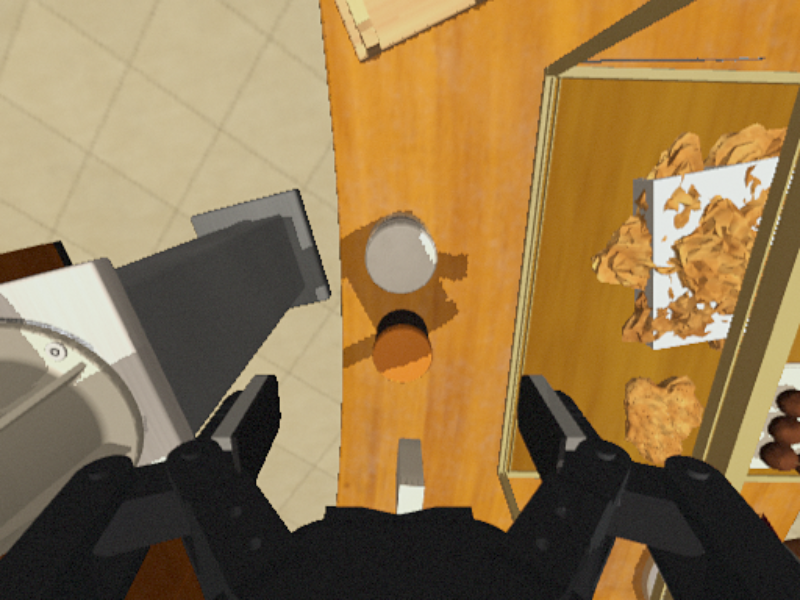

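The wrist view shows the jar lid at (401,255), the tin lid at (402,350) and the carton top at (410,497), all in line with the case front. Now I'll measure them with the wrist range data.

```bash
cat > w.py <<'E'
from h import *
import sys
def cap(name='wrist'):
    d=grab(name); return d,pts(d)
def obj(W,c,r,z0,z1):
    m=(np.hypot(W[...,0]-c[0],W[...,1]-c[1])<r)&(W[...,2]>z0)&(W[...,2]<z1)
    P=W[m].astype(np.float32)
    if len(P)<10: return len(P)
    rc=cv2.minAreaRect(P[:,:2]*1000); ce,ra=cv2.minEnclosingCircle(P[:,:2]*1000)
    return len(P),'z',np.percentile(P[:,2],[50,95]).round(4).tolist(),'rect',np.round(rc[0],1).tolist(),np.round(rc[1],1).tolist(),round(rc[2],1),'circ',np.round(ce,1).tolist(),round(ra,1),'mean',(P[:,:2].mean(0)*1000).round(1).tolist()
E
python3 - <<'E'
from w import *
d=dict(np.load('pics/wrist.npz'));W=pts(d)
print('jar',obj(W,(.464,.102),.05,.07,.09));print('tin',obj(W,(.442,.005),.045,.053,.07));print('carton',obj(W,(.411,-.155),.05,.07,.09))
print('rest base',obj(W,(.525,.305),.1,.006,.045))
print('table',np.nanmedian(W[240:260,280:300,2]))
E
```

```text
jar (1668, 'z', [0.0786, 0.0799], 'rect', [467.7, 100.5], [61.0, 60.9], 31.0, 'circ', [467.7, 100.2], 31.1, 'mean', [468.1000061035156, 101.69999694824219])
tin (1097, 'z', [0.0606, 0.0618], 'rect', [445.7, 4.0], [56.7, 57.7], 74.9, 'circ', [445.4, 3.6], 29.2, 'mean', [446.0, 5.400000095367432])
carton (335, 'z', [0.0781, 0.0793], 'rect', [415.1, -153.2], [45.7, 26.4], 71.8, 'circ', [414.8, -153.9], 25.5, 'mean', [416.70001220703125, -146.0])
rest base (1982, 'z', [0.0112, 0.036], 'rect', [521.2, 279.9], [45.9, 128.1], 76.4, 'circ', [526.4, 301.6], 64.1, 'mean', [508.8999938964844, 289.29998779296875])
table 0.0006538374951998258
```

```bash
python3 -m inch '[[1,[0.003,0,-0.04],[0,0,0]],[1,[0.003,0,-0.08],[0,0,0]],[1,[0.003,0,-0.12],[0,0,0]],[1,[0.003,0,-0.15],[0,0,0]],[1,[0.003,0,-0.17],[0,0,0]]]'; python3 -m inch '[[1,[0,0,-0.03],[0,0,0]],[1,[0,0,-0.055],[0,0,0]],[1,[0,0,-0.075],[0,0,0]],[1,[0,0,-0.084],[0,0,0]],[1,[0,0,-0.084],[0,0,0]]]';python3 -m inch '[[0,[0,0,0],[0,0,0]],[0,[0,0,0],[0,0,0]],[0,[0,0,0],[0,0,0]],[0,[0,0,0],[0,0,0]],[0,[0,0,0],[0,0,0]]]'
```

```text
clock: 1.82
ee_pos: [0.4621, 0.1055, 0.105]
tcp_rot: [-3.138, 0.002, 1.331]
wrist_force: [-0.1, 0.1, -0.4]
opening: 0.0857
grip_force: 0.0
clock: 2.23
ee_pos: [0.4628, 0.1054, 0.0224]
tcp_rot: [-3.138, 0.002, 1.331]
wrist_force: [0.1, -1.3, -0.4]
opening: 0.0851
grip_force: 0.0
clock: 2.65
ee_pos: [0.4661, 0.1055, 0.0257]
tcp_rot: [3.139, -0.002, 1.33]
wrist_force: [0.6, 1.9, 7.9]
opening: 0.063
grip_force: 66.3
```

```bash
python3 -m inch '[[0,[0,0,0.03],[0,0,0]],[0,[0,0,0.07],[0,0,0]],[0,[0,0,0.11],[0,0,0]],[0,[0,0,0.14],[0,0,0]],[0,[0,0,0.15],[0,0,0]]]'; python3 -m inch '[[0,[-0.005,-0.03,0],[0,0,0]],[0,[-0.01,-0.065,0],[0,0,0]],[0,[-0.016,-0.105,0],[0,0,0]],[0,[-0.022,-0.14,0],[0,0,0]],[0,[-0.028,-0.18,0],[0,0,0]]]';python3 -m inch '[[0,[-0.003,-0.02,0],[0,0,0]],[0,[-0.003,-0.02,0],[0,0,0]],[0,[-0.003,-0.02,0],[0,0,0]]]'
python3 - <<'E'
from w import *
d,W=cap(); cv2.imwrite('pics/w2.png',cv2.resize(d['img'][...,::-1],(800,600)))
for i in range(3):
    s=bot.state();print(s['ee_pos'],s['tcp_rot'],s['wrist_force'])
print('board',obj(W,(.406,-.305),.075,.010,.024))
for c in ('top','scene'):
    d,W=cap(c);s=bot.state();print(c,'jar',obj(W,s['ee_pos'][:2]-[0,0],.06,.18,.25))
E
```

```text
clock: 3.07
ee_pos: [0.4669, 0.1055, 0.1792]
tcp_rot: [3.135, -0.003, 1.33]
wrist_force: [1.6, 1.3, -2.5]
opening: 0.0629
grip_force: 68.3
clock: 3.48
ee_pos: [0.4355, -0.0759, 0.1736]
tcp_rot: [-3.141, -0.0, 1.331]
wrist_force: [1.3, -1.0, -2.9]
opening: 0.0627
grip_force: 68.4
clock: 3.73
ee_pos: [0.4329, -0.0957, 0.1736]
tcp_rot: [-3.141, -0.0, 1.328]
wrist_force: [-0.0, -0.7, -3.4]
opening: 0.0629
grip_force: 68.4
[ 0.4331503  -0.09495928  0.17364603] [-3.14060908e+00 -3.29472739e-04  1.32889941e+00] [-0.07436324  0.24274241 -3.97066287]
[ 0.4331503  -0.09495928  0.17364603] [-3.14060908e+00 -3.29472739e-04  1.32889941e+00] [-0.07436324  0.24274241 -3.97066287]
[ 0.4331503  -0.09495928  0.17364603] [-3.14060908e+00 -3.29472739e-04  1.32889941e+00] [-0.07436324  0.24274241 -3.97066287]
board 0
top jar (30, 'z', [0.2207, 0.2311], 'rect', [411.7, -98.3], [19.0, 59.5], 0.7, 'circ', [420.0, -98.2], 29.8, 'mean', [410.8999938964844, -112.30000305175781])
scene jar (686, 'z', [0.2251, 0.2456], 'rect', [430.7, -103.7], [53.7, 116.7], 75.9, 'circ', [431.4, -100.8], 58.4, 'mean', [427.0, -106.9000015258789])
```

View pics/w2.png

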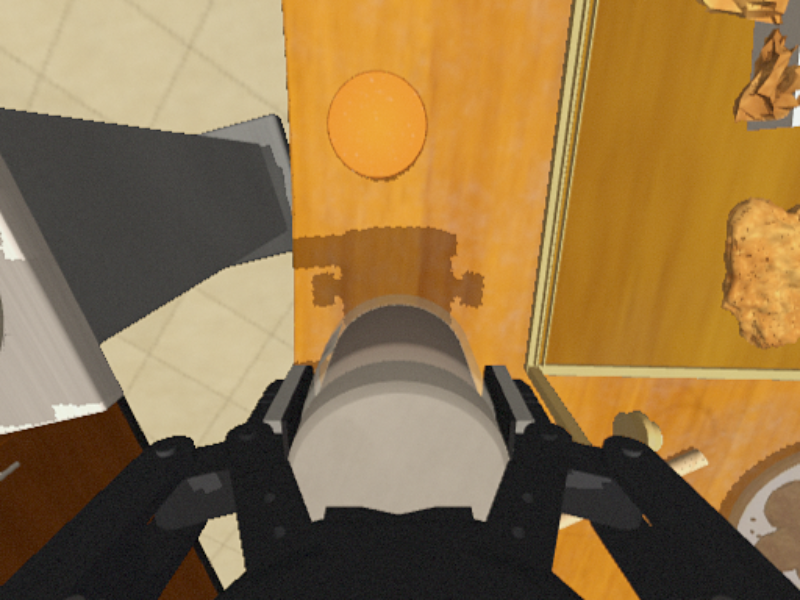

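The wrist view shows the jar held upright between the pads, with its lid around (400,480) and the tin at (377,125) behind. I'll compute the jar's offset in the hand from the visible front rim.

```bash
cat >> w.py <<'E'
def inhand(W,z0,z1,back=0.06):
    s=bot.state();p=s['ee_pos'];y=s['tcp_rot'][2];X=np.array([np.cos(y),np.sin(y)]);Y=np.array([np.sin(y),-np.cos(y)])
    D=W[...,:2]-p[:2];a=D@X;b=D@Y;m=(abs(a)<.05)&(abs(b)<.036)&(W[...,2]>p[2]+z0)&(W[...,2]<p[2]+z1)
    return a[m],b[m],W[m][:,2]-p[2],p
E
python3 - <<'E'
from w import *
W=pts(dict(np.load('pics/wrist.npz')))
a,b,z,p=inhand(W,.02,.075)
print(len(a),np.percentile(z,[5,50,95]))
top=abs(z-np.percentile(z,80))<.004
for lo in (-.02,-.01,0,.01): 
    k=top&(b>lo)&(b<lo+.01); print(lo,k.sum(),a[k].max() if k.any() else None)
k=abs(b)<.005; print(np.c_[a[k],z[k]][np.argsort(a[k])][::25].round(4).tolist())
E
```

```text
16454 [0.0273509  0.05239309 0.07254887]
-0.02 1704 0.022960187843369555
-0.01 1993 0.024898111860348272
0 2008 0.025344041869835358
0.01 1735 0.023206185726884335
[[-0.0158, 0.0512], [-0.0141, 0.0517], [-0.0136, 0.0534], [-0.0128, 0.0525], [-0.0123, 0.053], [-0.0118, 0.0525], [-0.0112, 0.0531], [-0.0106, 0.0531], [-0.0102, 0.053], [-0.0096, 0.0531], [-0.0089, 0.0527], [-0.0085, 0.0531], [-0.008, 0.0531], [-0.0073, 0.0527], [-0.0067, 0.0528], [-0.0063, 0.0532], [-0.0057, 0.0539], [-0.0051, 0.0522], [-0.0045, 0.0523], [-0.004, 0.0523], [-0.0033, 0.0525], [-0.0028, 0.0531], [-0.0023, 0.0524], [-0.0019, 0.0524], [-0.0014, 0.0517], [-0.0007, 0.0525], [-0.0002, 0.0531], [0.0002, 0.0524], [0.0008, 0.0531], [0.0013, 0.0526], [0.0019, 0.0514], [0.0024, 0.0533], [0.0028, 0.052], [0.0033, 0.0526], [0.004, 0.0522], [0.0045, 0.0528], [0.0051, 0.0523], [0.0056, 0.053], [0.006, 0.0529], [0.0063, 0.0526], [0.0068, 0.0743], [0.0072, 0.0519], [0.0074, 0.0749], [0.0077, 0.0744], [0.0081, 0.0524], [0.0084, 0.0528], [0.0089, 0.0529], [0.0095, 0.0524], [0.0099, 0.0529], [0.0104, 0.0523], [0.0109, 0.0537]
[... 404 characters left out ...]
.0522], [0.0218, 0.0521], [0.0221, 0.0526], [0.0224, 0.0343], [0.0226, 0.0511], [0.0227, 0.0506], [0.0229, 0.0517], [0.023, 0.0325], [0.0232, 0.0339], [0.0233, 0.0508], [0.0234, 0.0518], [0.0236, 0.0327], [0.0237, 0.05], [0.0238, 0.0445], [0.0239, 0.0373], [0.024, 0.0497], [0.024, 0.0449], [0.0241, 0.0499], [0.0242, 0.0379], [0.0242, 0.0399], [0.0243, 0.0445], [0.0243, 0.0445], [0.0244, 0.042], [0.0244, 0.0481], [0.0244, 0.0384], [0.0245, 0.0498], [0.0246, 0.045], [0.0246, 0.0493], [0.0247, 0.0426], [0.0248, 0.0445], [0.0248, 0.0299], [0.0249, 0.0412], [0.025, 0.0314], [0.0251, 0.0295], [0.0252, 0.0239], [0.0253, 0.0203], [0.0254, 0.0243], [0.0255, 0.0257], [0.0257, 0.0272], [0.026, 0.0304]]
```

```bash
python3 -m inch '[[0,[-0.004,-0.035,0],[0,0,0]],[0,[-0.009,-0.075,0],[0,0,0]],[0,[-0.014,-0.115,0],[0,0,0]],[0,[-0.019,-0.155,0],[0,0,0]],[0,[-0.025,-0.204,0],[0,0,0]]]'; python3 -m inch '[[0,[0,0,-0.02],[0,0,0]],[0,[0,0,-0.05],[0,0,0]],[0,[0,0,-0.085],[0,0,0]],[0,[0,0,-0.105],[0,0,0]],[0,[0,0,-0.105],[0,0,0]]]';python3 -m inch '[[0,[0,0,0],[0,0,0]],[0,[0,0,0],[0,0,0]]]'
python3 - <<'E'
from w import *
s=bot.state();print(s['ee_pos'],s['tcp_rot'],s['wrist_force'])
d,W=cap()
for c in ('scene','top'): 
    d,W=cap(c); cv2.imwrite('pics/%s2.png'%c,cv2.resize(d['img'][180:340,200:390] if c=='scene' else d['img'][180:290,250:400],None,fx=4,fy=4)[...,::-1])
    print(c,obj(W,(.406,-.305),.07,.010,.024))
E
```

```text
clock: 4.3
ee_pos: [0.4098, -0.2918, 0.174]
tcp_rot: [3.142, -0.0, 1.333]
wrist_force: [1.2, -0.9, -3.3]
opening: 0.0627
grip_force: 68.4
clock: 4.72
ee_pos: [0.4077, -0.2885, 0.0652]
tcp_rot: [-3.135, -0.003, 1.332]
wrist_force: [-1.0, 1.2, -3.8]
opening: 0.063
grip_force: 68.4
clock: 4.88
ee_pos: [0.4109, -0.2912, 0.0702]
tcp_rot: [3.14, 0.0, 1.332]
wrist_force: [0.6, -0.1, -2.8]
opening: 0.063
grip_force: 68.4
[ 0.410899   -0.2912068   0.07017421] [3.14040181e+00 4.38990351e-04 1.33189175e+00] [ 0.60531682 -0.07916874 -2.80140929]
scene (849, 'z', [0.0166, 0.0213], 'rect', [405.2, -312.7], [102.8, 118.5], 67.9, 'circ', [408.8, -305.6], 60.7, 'mean', [401.20001220703125, -318.8999938964844])
top 0
```

View pics/scene2.png

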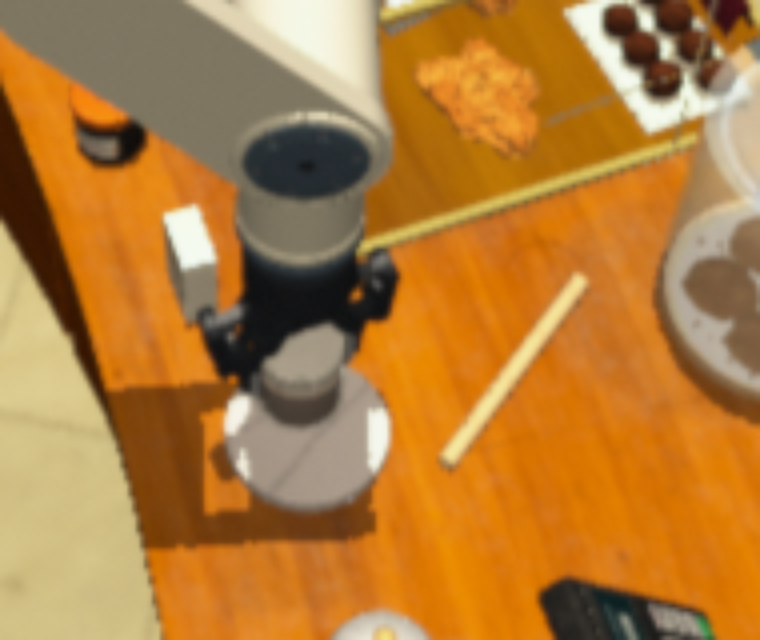

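The scene shows the jar just above the board (board centre near (307,435) in the crop), with the jar slightly to the tin side. I'll shift it about 8 mm towards -y and lower it.

```bash
python3 -m inch '[[0,[-0.002,-0.008,-0.008],[0,0,0]],[0,[-0.002,-0.008,-0.016],[0,0,0]],[0,[-0.002,-0.008,-0.022],[0,0,0]],[0,[-0.002,-0.008,-0.022],[0,0,0]],[0,[-0.002,-0.008,-0.022],[0,0,0]]]';python3 -m inch '[[0,[0,0,0],[0,0,0]]]'; python3 -m inch '[[0,[0,0,-0.002],[0,0,0]],[0,[0,0,-0.003],[0,0,0]]]'; python3 -m inch '[[0,[0,0,-0.002],[0,0,0]],[0,[0,0,-0.002],[0,0,0]]]'
python3 - <<'E'
from w import *
d,W=cap('scene')
print(obj(W,(.406,-.305),.07,.010,.024)); print(obj(W,(.407,-.305),.05,.084,.1)); print(obj(W,(.407,-.305),.04,.03,.08))
E
```

```text
clock: 5.45
ee_pos: [0.4071, -0.299, 0.0464]
tcp_rot: [-3.14, -0.001, 1.33]
wrist_force: [-0.7, 0.5, -2.9]
opening: 0.063
grip_force: 68.4
clock: 5.53
ee_pos: [0.4076, -0.2992, 0.0469]
tcp_rot: [-3.141, -0.0, 1.33]
wrist_force: [0.2, 0.0, -3.0]
opening: 0.0628
grip_force: 68.4
clock: 5.7
ee_pos: [0.4079, -0.2994, 0.0442]
tcp_rot: [3.141, 0.0, 1.331]
wrist_force: [-0.0, -0.5, -3.1]
opening: 0.0628
grip_force: 68.4
clock: 5.87
ee_pos: [0.4076, -0.2992, 0.0419]
tcp_rot: [-3.141, -0.0, 1.331]
wrist_force: [0.2, 0.9, -3.5]
opening: 0.0628
grip_force: 68.4
(631, 'z', [0.0167, 0.0214], 'rect', [403.4, -317.6], [91.8, 118.5], 69.3, 'circ', [405.2, -303.2], 64.2, 'mean', [400.1000061035156, -325.6000061035156])
(265, 'z', [0.0942, 0.0988], 'rect', [405.4, -312.5], [43.7, 97.5], 70.1, 'circ', [407.7, -306.3], 48.9, 'mean', [401.8999938964844, -312.6000061035156])
(214, 'z', [0.0585, 0.0772], 'rect', [403.2, -319.6], [30.9, 79.6], 75.2, 'circ', [406.8, -305.9], 39.8, 'mean', [393.20001220703125, -320.6000061035156])
```

```bash
python3 -m inch '[[0,[0,0,-0.001],[0,0,0]],[0,[0,0,-0.001],[0,0,0]]]'; python3 -m inch '[[0,[0,0,-0.001],[0,0,0]],[0,[0,0,-0.001],[0,0,0]]]'
```

```text
clock: 6.08
ee_pos: [0.4078, -0.2994, 0.0418]
tcp_rot: [3.142, 0.0, 1.331]
wrist_force: [-3.0, 2.1, 6.1]
opening: 0.0633
grip_force: 69.6
clock: 6.25
ee_pos: [0.4077, -0.2994, 0.0417]
tcp_rot: [3.142, 0.0, 1.331]
wrist_force: [-6.3, 4.3, 21.4]
opening: 0.0628
grip_force: 71.0
```

```bash
python3 -m inch '[[0,[0,0,0.0015],[0,0,0]],[1,[0,0,0.0015],[0,0,0]],[1,[0,0,0.0015],[0,0,0]],[1,[0,0,0.0015],[0,0,0]],[1,[0,0,0.0015],[0,0,0]]]'; python3 -m inch '[[1,[0,0,0],[0,0,0]],[1,[0,0,0.02],[0,0,0]],[1,[0,0,0.06],[0,0,0]],[1,[0,0,0.1],[0,0,0]],[1,[0,0,0.14],[0,0,0]]]'; python3 -m inch '[[1,[0.0,0.04,0.05],[0,0,0]],[1,[0.01,0.08,0.08],[0,0,0]],[1,[0.02,0.12,0.08],[0,0,0]],[1,[0.02,0.16,0.08],[0,0,0]],[1,[0.03,0.2,0.08],[0,0,0]]]'; python3 -m inch '[[1,[0.0,0.04,0],[0,0,0]],[1,[0.01,0.07,0],[0,0,0]],[1,[0.01,0.09,0],[0,0,0]],[1,[0.01,0.09,0],[0,0,0]],[1,[0.01,0.09,0],[0,0,0]]]'
python3 - <<'E'
from w import *
s=bot.state();print(s['ee_pos'],s['tcp_rot'],s['wrist_force'])
for c in ('scene','top'):
    d,W=cap(c)
    print(c,'jar',obj(W,(.406,-.305),.05,.084,.11)); print('board',obj(W,(.406,-.305),.075,.010,.024)); print('tin',obj(W,(.445,.004),.045,.053,.07))
E
```

```text
clock: 6.67
ee_pos: [0.4078, -0.2993, 0.0416]
tcp_rot: [3.142, 0.0, 1.331]
wrist_force: [-0.6, 0.8, -0.7]
opening: 0.0857
grip_force: 0.0
clock: 7.08
ee_pos: [0.4072, -0.2989, 0.1828]
tcp_rot: [-3.14, -0.001, 1.331]
wrist_force: [-0.0, 0.2, -0.8]
opening: 0.0856
grip_force: 0.0
clock: 7.5
ee_pos: [0.4337, -0.1201, 0.2622]
tcp_rot: [3.139, 0.0, 1.329]
wrist_force: [1.8, -0.4, -0.9]
opening: 0.0854
grip_force: 0.0
clock: 7.92
ee_pos: [0.4434, -0.0305, 0.2606]
tcp_rot: [-3.141, 0.0, 1.333]
wrist_force: [0.4, -0.7, -0.8]
opening: 0.0851
grip_force: 0.0
[ 0.44344219 -0.03053315  0.26055565] [-3.14140260e+00  1.75293918e-04  1.33326599e+00] [ 0.41992475 -0.68903962 -0.82591873]
scene jar (378, 'z', [0.0951, 0.0991], 'rect', [405.4, -301.7], [60.8, 63.3], 0.2, 'circ', [407.9, -302.5], 33.3, 'mean', [404.5, -304.1000061035156])
board (705, 'z', [0.0172, 0.0211], 'rect', [404.6, -310.9], [106.2, 116.9], 57.8, 'circ', [409.6, -305.6], 61.6, 'mean', [399.70001220703125, -319.3999938964844])
tin (232, 'z', [0.0615, 0.0656], 'rect', [443.7, 4.8], [57.6, 57.1], 51.8, 'circ', [443.0, 5.7], 30.7, 'mean', [442.20001220703125, 3.299999952316284])
top jar (220, 'z', [0.0938, 0.1012], 'rect', [403.1, -302.1], [59.2, 59.4], 44.1, 'circ', [403.0, -302.4], 31.0, 'mean', [402.20001220703125, -301.8999938964844])
board (407, 'z', [0.0157, 0.0225], 'rect', [408.2, -300.7], [126.1, 131.0], 43.0, 'circ', [406.9, -306.6], 72.4, 'mean', [402.0, -303.0])
tin (55, 'z', [0.0602, 0.068], 'rect', [453.5, 10.5], [29.1, 53.5], 22.1, 'circ', [443.7, 6.5], 27.1, 'mean', [451.20001220703125, 17.899999618530273])
```

```bash
python3 -m inch '[[1,[0.001,0.0345,-0.02],[0,0,0]],[1,[0.002,0.0345,-0.06],[0,0,0]],[1,[0.002,0.0345,-0.1],[0,0,0]],[1,[0.002,0.0345,-0.13],[0,0,0]],[1,[0.002,0.0345,-0.15],[0,0,0]]]'; python3 -m inch '[[1,[0,0,0],[0,0,0]],[1,[0,0,0],[0,0,0]],[1,[0,0,0],[0,0,0]]]'
```

```text
clock: 8.43
ee_pos: [0.4439, 0.0021, 0.1079]
tcp_rot: [-3.139, 0.001, 1.329]
wrist_force: [-0.1, -0.4, -0.5]
opening: 0.0855
grip_force: 0.0
clock: 8.68
ee_pos: [0.4465, 0.0024, 0.1118]
tcp_rot: [3.14, -0.0, 1.329]
wrist_force: [0.2, 0.1, 0.2]
opening: 0.0857
grip_force: 0.0
```

```bash
python3 -m inch '[[1,[-0.001,0.002,-0.03],[0,0,0]],[1,[-0.001,0.002,-0.06],[0,0,0]],[1,[-0.001,0.002,-0.08],[0,0,0]],[1,[-0.001,0.002,-0.093],[0,0,0]],[1,[-0.001,0.002,-0.093],[0,0,0]]]';python3 -m inch '[[0,[0,0,0],[0,0,0]],[0,[0,0,0],[0,0,0]],[0,[0,0,0],[0,0,0]],[0,[0,0,0],[0,0,0]],[0,[0,0,0],[0,0,0]]]'; python3 -m inch '[[0,[0,0,0],[0,0,0]],[0,[0,0,0.04],[0,0,0]],[0,[0,0,0.08],[0,0,0]],[0,[0,0,0.12],[0,0,0]],[0,[0,0,0.16],[0,0,0]]]';python3 -m inch '[[0,[0,0,0.04],[0,0,0]],[0,[0,0,0.04],[0,0,0]],[0,[0,0,0.04],[0,0,0]]]'
python3 - <<'E'
from w import *
d,W=cap()
a,b,z,p=inhand(W,.0,.075); print(p,len(a))
k=(abs(b)<.01); h,e=np.histogram(z[k],np.arange(0,.076,.003)); print(h.tolist())
zt=e[np.argmax(h)]+.0015; print('top',zt)
top=abs(z-zt)<.004
for lo in (-.02,-.01,0,.01): 
    k=top&(b>lo)&(b<lo+.01); print(lo,k.sum(),a[k].max() if k.any() else None)
print(bot.state()['wrist_force'],bot.state()['opening'])
E
```

```text
clock: 9.1
ee_pos: [0.4446, 0.0048, 0.0171]
tcp_rot: [-3.141, 0.0, 1.33]
wrist_force: [-0.5, -0.6, -0.2]
opening: 0.0854
grip_force: 0.0
clock: 9.52
ee_pos: [0.4459, 0.005, 0.0195]
tcp_rot: [3.139, -0.001, 1.331]
wrist_force: [-1.3, -0.6, 8.4]
opening: 0.0571
grip_force: 62.1
clock: 9.93
ee_pos: [0.4442, 0.0051, 0.1806]
tcp_rot: [3.14, -0.0, 1.331]
wrist_force: [1.5, 0.8, -1.4]
opening: 0.0573
grip_force: 65.1
clock: 10.18
ee_pos: [0.4462, 0.0051, 0.221]
tcp_rot: [3.135, -0.002, 1.331]
wrist_force: [-0.5, -0.4, -3.7]
opening: 0.0564
grip_force: 65.4
[0.44478573 0.00510286 0.21889337] 15975
[59, 63, 73, 69, 83, 77, 87, 93, 95, 81, 33, 126, 121, 274, 4019, 3, 0, 0, 0, 0, 0, 0, 0, 0, 5]
top 0.043500000000000004
-0.02 1805 0.024994134538188825
-0.01 2094 0.028244485939362764
0 2179 0.027966102660550374
0.01 1949 0.026279163934951017
[-0.20065066 -0.19015653 -2.59992952] 0.05718708121913042
```

```bash
python3 -m inch '[[0,[-0.004,-0.035,0],[0,0,0]],[0,[-0.009,-0.075,0],[0,0,0]],[0,[-0.014,-0.115,0],[0,0,0]],[0,[-0.019,-0.155,0],[0,0,0]],[0,[-0.024,-0.195,0],[0,0,0]]]'; python3 -m inch '[[0,[-0.004,-0.035,0],[0,0,0]],[0,[-0.009,-0.07,0],[0,0,0]],[0,[-0.013,-0.1,0],[0,0,0]],[0,[-0.014,-0.113,0],[0,0,0]],[0,[-0.014,-0.113,0],[0,0,0]]]'; python3 -m inch '[[0,[0,0,-0.02],[0,0,0]],[0,[0,0,-0.05],[0,0,0]],[0,[0,0,-0.075],[0,0,0]],[0,[0,0,-0.09],[0,0,0]],[0,[0,0,-0.09],[0,0,0]]]'; python3 -m inch '[[0,[0,0,0],[0,0,0]],[0,[0,0,0],[0,0,0]],[0,[0,0,0],[0,0,0]],[0,[0,0,0],[0,0,0]]]'
python3 - <<'E'
from w import *
d,W=cap('scene'); cv2.imwrite('pics/s3.png',cv2.resize(d['img'][200:320,210:360],None,fx=5,fy=5,interpolation=2)[...,::-1])
E
```

```text
clock: 10.65
ee_pos: [0.4187, -0.191, 0.216]
tcp_rot: [-3.139, -0.001, 1.331]
wrist_force: [0.1, 0.8, -2.0]
opening: 0.057
grip_force: 65.4
clock: 11.07
ee_pos: [0.4054, -0.3047, 0.2159]
tcp_rot: [-3.139, -0.001, 1.328]
wrist_force: [0.7, -0.1, -1.5]
opening: 0.0571
grip_force: 65.4
clock: 11.48
ee_pos: [0.4041, -0.2996, 0.1237]
tcp_rot: [-3.134, -0.004, 1.331]
wrist_force: [-0.5, 0.5, -2.0]
opening: 0.0568
grip_force: 65.4
clock: 11.82
ee_pos: [0.4072, -0.3031, 0.1288]
tcp_rot: [3.14, 0.001, 1.331]
wrist_force: [-0.2, -0.5, -2.1]
opening: 0.0569
grip_force: 65.4
```

View pics/s3.png

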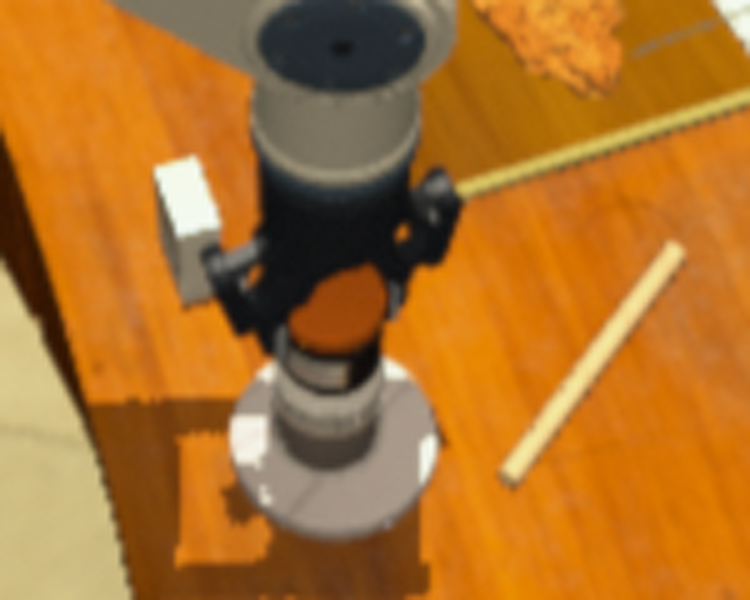

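The tin (edges 277–383) sits centred over the jar (270–380). I'll lower it to contact.

```bash
python3 -m inch '[[0,[0,0,-0.006],[0,0,0]],[0,[0,0,-0.012],[0,0,0]],[0,[0,0,-0.013],[0,0,0]],[0,[0,0,-0.013],[0,0,0]]]'; python3 -m inch '[[0,[0,0,-0.002],[0,0,0]],[0,[0,0,-0.002],[0,0,0]]]'; python3 -m inch '[[0,[0,0,-0.001],[0,0,0]],[0,[0,0,-0.001],[0,0,0]]]'
```

```text
clock: 12.2
ee_pos: [0.4062, -0.3027, 0.114]
tcp_rot: [-3.141, -0.0, 1.331]
wrist_force: [0.5, 0.6, -1.7]
opening: 0.0569
grip_force: 65.8
clock: 12.37
ee_pos: [0.4065, -0.303, 0.1136]
tcp_rot: [-3.141, -0.0, 1.331]
wrist_force: [-4.4, 2.9, 12.4]
opening: 0.0569
grip_force: 66.7
clock: 12.53
ee_pos: [0.4066, -0.3031, 0.1135]
tcp_rot: [3.142, 0.0, 1.331]
wrist_force: [-7.7, 4.0, 24.1]
opening: 0.0569
grip_force: 68.3
```

```bash
python3 -m inch '[[0,[0,0,0.002],[0,0,0]],[1,[0,0,0.002],[0,0,0]],[1,[0,0,0.002],[0,0,0]],[1,[0,0,0.002],[0,0,0]],[1,[0,0,0.002],[0,0,0]]]'; python3 -m inch '[[1,[0,0,0],[0,0,0]],[1,[0,0,0.02],[0,0,0]],[1,[0,0,0.06],[0,0,0]],[1,[0,0,0.1],[0,0,0]],[1,[0,0,0.14],[0,0,0]]]'; python3 -m inch '[[1,[0,0.03,0.03],[0,0,-0.044]],[1,[0.008,0.06,0.03],[0,0,-0.044]],[1,[0.008,0.06,0.03],[0,0,-0.044]],[1,[0.008,0.06,0.03],[0,0,-0.044]],[1,[0.008,0.06,0.03],[0,0,-0.044]]]'
python3 - <<'E'
from w import *
s=bot.state();print(s['ee_pos'],s['tcp_rot'],s['wrist_force'])
d,W=cap(); print('carton W',obj(W,(.414,-.154),.05,.07,.09))
for c in ('scene','top'):
    d,W=cap(c)
    print(c,'tin',obj(W,(.406,-.304),.05,.14,.17))
E
```

```text
clock: 12.95
ee_pos: [0.4065, -0.3029, 0.1134]
tcp_rot: [-3.141, -0.0, 1.331]
wrist_force: [0.6, 0.3, -0.0]
opening: 0.0852
grip_force: 0.0
clock: 13.37
ee_pos: [0.406, -0.3025, 0.2549]
tcp_rot: [-3.14, -0.001, 1.331]
wrist_force: [1.0, -1.8, -0.4]
opening: 0.0858
grip_force: 0.0
clock: 13.78
ee_pos: [0.4144, -0.2429, 0.2833]
tcp_rot: [-3.141, 0.0, 1.263]
wrist_force: [-0.7, 0.1, -0.4]
opening: 0.0853
grip_force: 0.0
[ 0.41439336 -0.2429344   0.28329047] [-3.14109973e+00  2.77338683e-04  1.26258456e+00] [-0.66738972  0.09343158 -0.42739205]
carton W (890, 'z', [0.0788, 0.08], 'rect', [413.7, -157.1], [48.8, 26.4], 72.1, 'circ', [414.2, -157.2], 27.3, 'mean', [414.20001220703125, -156.6999969482422])
scene tin (365, 'z', [0.1546, 0.1588], 'rect', [405.2, -303.3], [57.9, 55.9], 53.5, 'circ', [407.0, -303.3], 30.4, 'mean', [403.6000061035156, -305.5])
top tin (103, 'z', [0.1548, 0.1617], 'rect', [410.5, -290.6], [27.2, 57.2], 60.1, 'circ', [406.3, -298.2], 28.7, 'mean', [408.8999938964844, -291.8999938964844])
```

```bash
python3 -m inch '[[1,[0,0.035,-0.02],[0,0,0]],[1,[0,0.07,-0.05],[0,0,0]],[1,[0,0.0865,-0.085],[0,0,0]],[1,[0,0.0865,-0.12],[0,0,0]],[1,[0,0.0865,-0.15],[0,0,0]]]'; python3 -m inch '[[1,[0,0,0],[0,0,0]],[1,[0,0,0],[0,0,0]],[1,[0,0,0],[0,0,0]]]'
```

```text
clock: 14.35
ee_pos: [0.4136, -0.1556, 0.1315]
tcp_rot: [-3.14, -0.0, 1.262]
wrist_force: [-0.1, -0.0, -0.3]
opening: 0.0854
grip_force: 0.0
clock: 14.6
ee_pos: [0.4153, -0.1572, 0.1347]
tcp_rot: [3.141, 0.0, 1.261]
wrist_force: [0.5, -0.8, 0.8]
opening: 0.0855
grip_force: 0.0
```

```bash
python3 -m inch '[[1,[-0.001,0,-0.03],[0,0,0]],[1,[-0.001,0,-0.06],[0,0,0]],[1,[-0.001,0,-0.085],[0,0,0]],[1,[-0.001,0,-0.1],[0,0,0]],[1,[-0.001,0,-0.1],[0,0,0]]]';python3 -m inch '[[0,[0,0,0],[0,0,0]],[0,[0,0,0],[0,0,0]],[0,[0,0,0],[0,0,0]],[0,[0,0,0],[0,0,0]],[0,[0,0,0],[0,0,0]]]';python3 -m inch '[[0,[0,0,0],[0,0,0]],[0,[0,0,0],[0,0,0]],[0,[0,0,0],[0,0,0]],[0,[0,0,0],[0,0,0]],[0,[0,0,0],[0,0,0]]]'
```

```text
clock: 15.02
ee_pos: [0.4135, -0.1568, 0.033]
tcp_rot: [-3.141, -0.0, 1.261]
wrist_force: [-0.3, -0.1, -0.4]
opening: 0.0851
grip_force: 0.0
clock: 15.43
ee_pos: [0.4142, -0.1567, 0.0347]
tcp_rot: [3.14, 0.0, 1.261]
wrist_force: [1.3, -0.8, 3.6]
opening: 0.0252
grip_force: 18.5
clock: 15.85
ee_pos: [0.4143, -0.1567, 0.0347]
tcp_rot: [3.14, 0.0, 1.262]
wrist_force: [-1.3, 0.6, 10.8]
opening: 0.0252
grip_force: 58.8
```

```bash
python3 -m inch '[[0,[0,0,0.03],[0,0,0]],[0,[0,0,0.07],[0,0,0]],[0,[0,0,0.11],[0,0,0]],[0,[0,0,0.15],[0,0,0]],[0,[0,0,0.19],[0,0,0]]]';python3 -m inch '[[0,[0,0,0.02],[0,0,0]],[0,[0,0,0.02],[0,0,0]],[0,[0,0,0.02],[0,0,0]],[0,[0,0,0.02],[0,0,0]]]'
python3 - <<'E'
from w import *
d,W=cap()
cv2.imwrite('pics/w3.png',cv2.resize(d['img'][...,::-1],(800,600)))
a,b,z,p=inhand(W,.0,.075); print(p,len(a))
k=(abs(b)<.01); h,e=np.histogram(z[k],np.arange(0,.076,.003)); print(h.tolist())
for z0 in np.arange(0,.06,.006):
    k=(abs(b)<.008)&(z>z0)&(z<z0+.006); print(round(z0,3),k.sum(),np.percentile(a[k],[50,98]).round(4) if k.any() else '')
E
```

```text
clock: 16.27
ee_pos: [0.413, -0.1561, 0.226]
tcp_rot: [3.141, 0.0, 1.262]
wrist_force: [1.5, 0.4, -0.9]
opening: 0.0254
grip_force: 59.1
clock: 16.6
ee_pos: [0.4129, -0.1561, 0.243]
tcp_rot: [-3.141, -0.0, 1.262]
wrist_force: [-0.4, 0.0, -0.6]
opening: 0.0254
grip_force: 59.1
[ 0.41261816 -0.15602049  0.24246249] 14072
[65, 64, 76, 87, 81, 86, 91, 98, 100, 117, 119, 139, 130, 155, 3438, 543, 0, 0, 0, 0, 0, 0, 0, 0, 96]
0.0 103 [0.0245 0.0248]
0.006 128 [0.0245 0.025 ]
0.012 133 [0.0245 0.025 ]
0.018 153 [0.0245 0.025 ]
0.024 173 [0.0245 0.0251]
0.03 206 [0.0246 0.025 ]
0.036 228 [0.0245 0.0251]
0.042 3196 [0.0043 0.0245]
0.048 0 
0.054 0
```

View pics/w3.png

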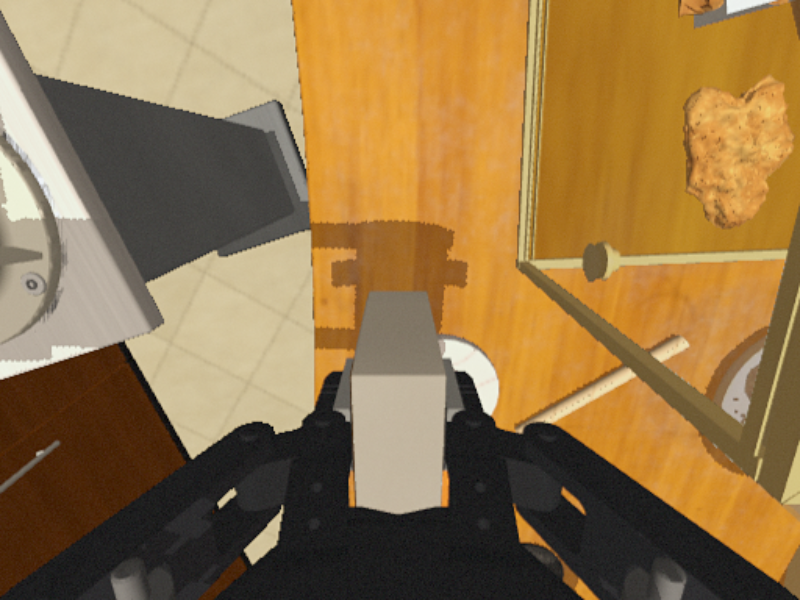

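The carton is held square and upright (top at (400,440)), centred in the hand. I'll carry it over the tin.

```bash
python3 -m inch '[[0,[-0.001,-0.03,0],[0,0,0]],[0,[-0.003,-0.07,0],[0,0,0]],[0,[-0.005,-0.11,0],[0,0,0]],[0,[-0.006,-0.14,0],[0,0,0]],[0,[-0.0065,-0.148,0],[0,0,0]]]';python3 -m inch '[[0,[0,0,-0.02],[0,0,0]],[0,[0,0,-0.04],[0,0,0]],[0,[0,0,-0.044],[0,0,0]],[0,[0,0,-0.044],[0,0,0]],[0,[0,0,-0.044],[0,0,0]]]';python3 -m inch '[[0,[0,0,0],[0,0,0]],[0,[0,0,0],[0,0,0]],[0,[0,0,0],[0,0,0]]]'
```

```text
clock: 17.07
ee_pos: [0.4063, -0.3078, 0.2419]
tcp_rot: [-3.14, 0.0, 1.26]
wrist_force: [-1.1, 0.7, -0.2]
opening: 0.0256
grip_force: 59.1
clock: 17.48
ee_pos: [0.4069, -0.3038, 0.1993]
tcp_rot: [-3.14, -0.001, 1.262]
wrist_force: [-0.1, 0.4, 0.1]
opening: 0.0255
grip_force: 59.1
clock: 17.73
ee_pos: [0.4075, -0.3045, 0.2005]
tcp_rot: [3.14, 0.0, 1.262]
wrist_force: [0.1, 0.7, -1.1]
opening: 0.0248
grip_force: 59.1
```

```bash
python3 -m inch '[[0,[-0.001,0,-0.005],[0,0,0]],[0,[-0.001,0,-0.009],[0,0,0]],[0,[-0.001,0,-0.009],[0,0,0]],[0,[-0.001,0,-0.009],[0,0,0]]]';python3 -m inch '[[0,[0,0,-0.002],[0,0,0]],[0,[0,0,-0.002],[0,0,0]]]';python3 -m inch '[[0,[0,0,-0.001],[0,0,0]],[0,[0,0,-0.001],[0,0,0]]]'
python3 - <<'E'
from w import *
d,W=cap('scene'); cv2.imwrite('pics/s4.png',cv2.resize(d['img'][180:300,210:360],None,fx=5,fy=5,interpolation=2)[...,::-1])
E
```

```text
clock: 18.07
ee_pos: [0.4058, -0.3042, 0.1903]
tcp_rot: [-3.141, -0.0, 1.261]
wrist_force: [0.6, 0.4, -1.1]
opening: 0.0254
grip_force: 59.1
clock: 18.23
ee_pos: [0.4063, -0.3046, 0.1888]
tcp_rot: [3.141, 0.0, 1.261]
wrist_force: [-0.6, 0.0, -0.3]
opening: 0.0252
grip_force: 59.3
clock: 18.4
ee_pos: [0.4065, -0.3047, 0.1887]
tcp_rot: [3.14, 0.0, 1.262]
wrist_force: [-2.0, 0.4, 10.9]
opening: 0.0252
grip_force: 60.6
```

View pics/s4.png

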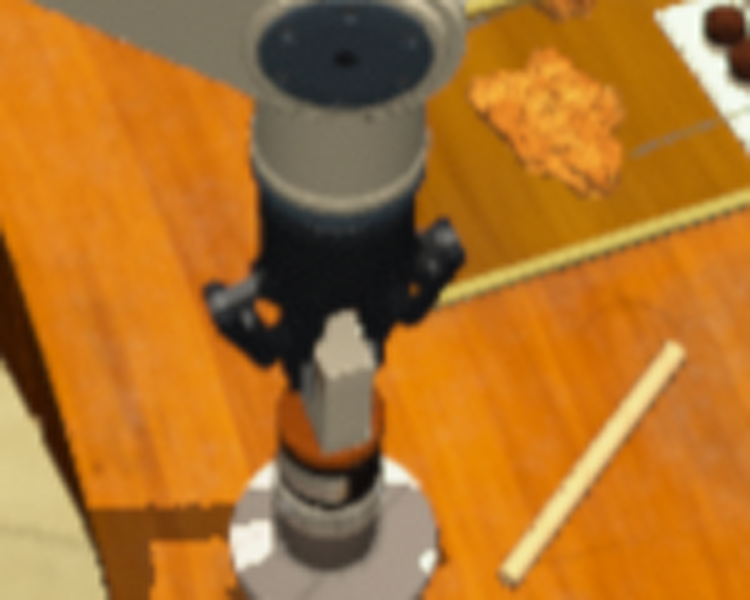

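The carton stands on the tin's orange lid, centred (around (345,410)). Now I'll release and rise.

```bash
python3 -m inch '[[0,[0,0,0.001],[0,0,0]],[0.6,[0,0,0.001],[0,0,0]],[0.8,[0,0,0.001],[0,0,0]],[1,[0,0,0.001],[0,0,0]],[1,[0,0,0.001],[0,0,0]]]'; python3 -m inch '[[1,[0,0,0],[0,0,0]],[1,[0,0,0],[0,0,0]],[1,[0,0,0.02],[0,0,0]],[1,[0,0,0.05],[0,0,0]],[1,[0,0,0.09],[0,0,0]]]'; python3 -m inch '[[1,[0,0,0.03],[0,0,0]],[1,[0,0,0.05],[0,0,0]],[1,[0,0,0.05],[0,0,0]],[1,[0,0,0.05],[0,0,0]]]'
python3 - <<'E'
from w import *
s=bot.state();print(s['ee_pos'],s['wrist_force'])
for c in ('scene',):
    d,W=cap(c)
    print(c,'carton',obj(W,(.406,-.304),.05,.22,.25),'jar/board',obj(W,(.406,-.305),.075,.010,.024))
    print('wafer',obj(W,(.565,-.356),.11,.010,.03)); print('case region right',)
    cj=obj(W,(.72,-.44),.12,.05,.6); print('cookiejar',cj)
E
```

```text
clock: 18.87
ee_pos: [0.406, -0.3043, 0.1885]
tcp_rot: [-3.141, -0.0, 1.262]
wrist_force: [0.5, 0.2, 0.8]
opening: 0.0727
grip_force: 0.0
clock: 19.28
ee_pos: [0.4047, -0.3034, 0.2774]
tcp_rot: [-3.137, -0.002, 1.261]
wrist_force: [1.0, -0.0, -0.5]
opening: 0.0854
grip_force: 0.0
clock: 19.62
ee_pos: [0.4064, -0.3047, 0.3296]
tcp_rot: [3.139, 0.001, 1.261]
wrist_force: [0.1, 0.8, -0.5]
opening: 0.0853
grip_force: 0.0
[ 0.40644071 -0.30469941  0.32962276] [ 0.0654254   0.77745181 -0.52237142]
scene carton (217, 'z', [0.2327, 0.2357], 'rect', [405.3, -303.1], [53.2, 26.9], 72.6, 'circ', [405.9, -303.2], 28.1, 'mean', [403.6000061035156, -304.8999938964844]) jar/board (703, 'z', [0.017, 0.0214], 'rect', [404.4, -310.7], [105.6, 116.9], 58.1, 'circ', [408.1, -305.1], 60.5, 'mean', [400.1000061035156, -319.3999938964844])
wafer (267, 'z', [0.0147, 0.0194], 'rect', [556.3, -353.8], [77.3, 197.6], 86.7, 'circ', [557.7, -333.0], 99.0, 'mean', [558.4000244140625, -353.0])
case region right
cookiejar (5663, 'z', [0.2257, 0.257], 'rect', [758.7, -438.5], [173.5, 199.9], 33.1, 'circ', [750.7, -444.1], 111.2, 'mean', [725.5, -454.3999938964844])
```

```bash
python3 - <<'E'
from w import *
s=bot.state();print(s['joint_pos'],s['ee_pos'])
q=s['joint_pos'];az=np.arctan2(*s['ee_pos'][1::-1]);u=np.array([np.cos(az),np.sin(az)]);n=np.array([-u[1],u[0]])
for c in ('top','scene'):
    d,W=cap(c);r=W[...,:2]@u;l=W[...,:2]@n;m=(abs(l)<.12)&(W[...,2]>.3)
    for r0 in np.arange(-.1,.65,.05):
        k=m&(r>r0)&(r<r0+.05)
        if k.sum()>5:print(c,round(r0,2),k.sum(),'z',np.percentile(W[k][:,2],[3,50,97]).round(3),'lat',np.percentile(l[k],[3,97]).round(3))
E
```

```text
[-6.46227848e-01  8.26257588e-02  1.76028450e+00 -3.25228560e-06
  1.29880315e+00 -3.36944306e-01] [ 0.40585858 -0.30424915  0.32826229]
top -0.05 530 z [0.873 0.892 0.902] lat [-0.04   0.115]
top 0.0 2733 z [0.902 0.917 0.923] lat [-0.067  0.114]
top 0.05 2844 z [0.888 0.912 0.922] lat [-0.069  0.114]
top 0.1 1694 z [0.845 0.871 0.887] lat [-0.059  0.093]
top 0.15 1440 z [0.819 0.844 0.859] lat [-0.059  0.06 ]
top 0.2 1279 z [0.795 0.819 0.835] lat [-0.059  0.059]
top 0.25 1031 z [0.761 0.794 0.81 ] lat [-0.053  0.053]
top 0.3 1103 z [0.743 0.764 0.785] lat [-0.058  0.058]
top 0.35 447 z [0.7   0.754 0.761] lat [-0.06  0.06]
top 0.4 401 z [0.416 0.738 0.747] lat [-0.06   0.059]
top 0.45 1566 z [0.436 0.697 0.732] lat [-0.058  0.057]
top 0.5 738 z [0.689 0.712 0.72 ] lat [-0.061  0.06 ]
top 0.6 7 z [1.039 1.045 1.05 ] lat [0.112 0.12 ]
scene -0.1 436 z [0.311 0.377 0.466] lat [-0.106  0.086]
scene -0.05 3742 z [0.324 0.417 0.681] lat [-0.108  0.085]
scene 0.0 4413 z [0.325 0.408 0.673] lat [-0.108  0.084]
scene 0.05 4165 z [0.306 0.466 0.848] lat [-0.088  0.114]
scene 0.1 3438 z [0.792 0.863 0.886] lat [-0.068  0.033]
scene 0.15 3126 z [0.772 0.838 0.86 ] lat [-0.063  0.036]
scene 0.2 2897 z [0.746 0.813 0.835] lat [-0.062  0.042]
scene 0.25 2476 z [0.722 0.787 0.811] lat [-0.058  0.028]
scene 0.3 2535 z [0.685 0.758 0.784] lat [-0.061  0.047]
scene 0.35 2654 z [0.67  0.725 0.76 ] lat [-0.061  0.053]
scene 0.4 2620 z [0.425 0.705 0.745] lat [-0.062  0.053]
scene 0.45 3584 z [0.394 0.684 0.731] lat [-0.066  0.05 ]
scene 0.5 3284 z [0.412 0.681 0.718] lat [-0.066  0.05 ]
scene 0.55 330 z [0.358 0.424 0.684] lat [-0.06   0.046]
```

The stack is done: the carton reads (.405,-.303), matching the tin and jar. The wrist and forearm clear the stack while reaching the wafer. I'll turn above the stack first, then move over the wafer.

```bash
python3 -m inch '[[1,[0,0,0],[0,0,0.39]],[1,[0,0,0],[0,0,0.39]],[1,[0,0,0],[0,0,0.39]],[1,[0,0,0],[0,0,0.39]],[1,[0,0,0],[0,0,0.39]]]'; python3 -m inch '[[1,[0,0,0],[0,0,0.5]],[1,[0,0,0],[0,0,0.5]],[1,[0,0,0],[0,0,0.5]],[1,[0,0,0],[0,0,0.5]],[1,[0,0,0],[0,0,0.5]]]'; python3 -m inch '[[1,[0,0,0],[0,0,0.5]],[1,[0,0,0],[0,0,0.5]],[1,[0,0,0],[0,0,0.5]],[1,[0,0,0],[0,0,0.5]],[1,[0,0,0],[0,0,0.5]]]'
```

```text
clock: 20.18
ee_pos: [0.4055, -0.304, 0.3271]
tcp_rot: [-3.14, -0.002, 1.88]
wrist_force: [0.3, -0.2, -0.4]
opening: 0.0852
grip_force: 0.0
clock: 20.6
ee_pos: [0.4055, -0.304, 0.327]
tcp_rot: [3.142, -0.003, 2.505]
wrist_force: [0.2, -1.3, -0.2]
opening: 0.0855
grip_force: 0.0
clock: 21.02
ee_pos: [0.4055, -0.304, 0.3271]
tcp_rot: [3.14, -0.002, 3.13]
wrist_force: [0.2, 0.0, -0.3]
opening: 0.0852
grip_force: 0.0
```

```bash
python3 -m inch '[[1,[0.03,-0.01,0],[0,0,0.2]],[1,[0.065,-0.02,0],[0,0,0.2]],[1,[0.1,-0.03,0],[0,0,0.2]],[1,[0.13,-0.042,0],[0,0,0.2]],[1,[0.16,-0.052,0],[0,0,0.2]]]'; python3 -m inch '[[1,[0,0,-0.03],[0,0,0]],[1,[0,0,-0.05],[0,0,0]],[1,[0,0,-0.05],[0,0,0]],[1,[0,0,-0.05],[0,0,0]],[1,[0,0,-0.05],[0,0,0]]]'
cat > wf.py <<'E'
from w import *
d,W=cap();cv2.imwrite('pics/w4.png',cv2.resize(d['img'][...,::-1],(800,600)))
s=bot.state();print(s['ee_pos'],s['tcp_rot'])
m=(np.hypot(W[...,0]-.565,W[...,1]+.356)<.115)&(W[...,2]>.006)&(W[...,2]<.03)
n,lab,st,_=cv2.connectedComponentsWithStats(m.astype(np.uint8));k=1+np.argmax(st[1:,4]);P=W[lab==k].astype(np.float32)
rc=cv2.minAreaRect(P[:,:2]*1000);print(len(P),rc,np.percentile(P[:,2],[50,97]))
E
python3 wf.py
```

```text
clock: 21.43
ee_pos: [0.5672, -0.3566, 0.3266]
tcp_rot: [3.14, -0.002, -2.844]
wrist_force: [-0.6, -0.8, 0.2]
opening: 0.0856
grip_force: 0.0
clock: 21.85
ee_pos: [0.5661, -0.3565, 0.2791]
tcp_rot: [3.142, -0.0, -2.845]
wrist_force: [-0.4, -1.0, 0.2]
opening: 0.0855
grip_force: 0.0
[ 0.5663381  -0.35670068  0.27994187] [-3.14046900e+00  9.86032666e-04 -2.84508169e+00]
1057 ((566.8717041015625, -356.18609619140625), (189.46066284179688, 14.14921760559082), 17.822216033935547) [0.01454171 0.01666083]
```

View pics/w4.png

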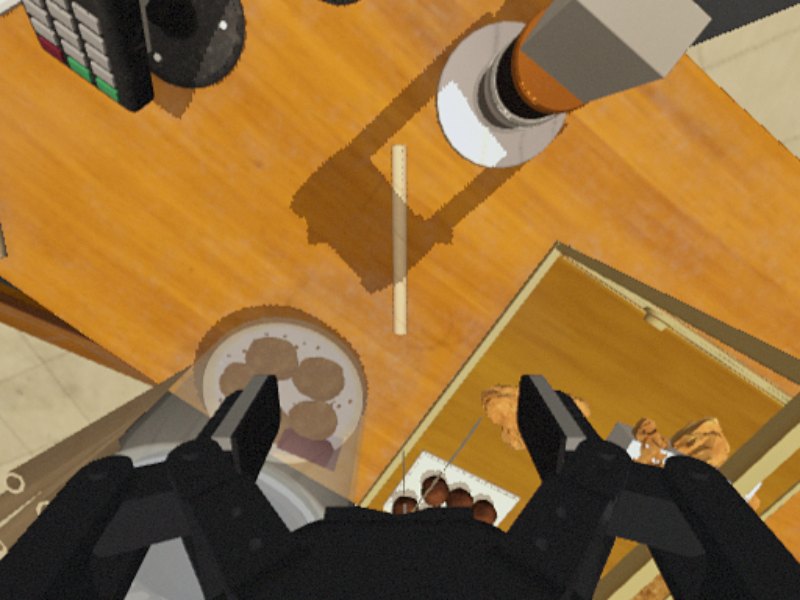

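The wafer lies in line under the hand, from (400,147) to (400,333), well clear of the cookie jar and the case. I'll descend in two steps.

```bash
python3 -m inch '[[0.5,[0.0005,0.0005,-0.04],[0,0,0.009]],[0.5,[0.0005,0.0005,-0.08],[0,0,0.009]],[0.5,[0.0005,0.0005,-0.12],[0,0,0.009]],[0.5,[0.0005,0.0005,-0.16],[0,0,0.009]],[0.5,[0.0005,0.0005,-0.19],[0,0,0.009]]]'; python3 -m inch '[[0.5,[0,0,-0.02],[0,0,0]],[0.5,[0,0,-0.04],[0,0,0]],[0.5,[0,0,-0.05],[0,0,0]],[0.5,[0,0,-0.05],[0,0,0]],[0.5,[0,0,-0.05],[0,0,0]]]'; python3 -m inch '[[0.5,[0,0,0],[0,0,0]],[0.5,[0,0,0],[0,0,0]],[0.5,[0,0,0],[0,0,0]]]'
```

```text
clock: 22.32
ee_pos: [0.5663, -0.3559, 0.0875]
tcp_rot: [-3.141, 0.0, -2.831]
wrist_force: [-0.3, 0.3, -0.3]
opening: 0.0424
grip_force: 0.0
clock: 22.73
ee_pos: [0.5671, -0.3563, 0.0398]
tcp_rot: [-3.141, 0.001, -2.831]
wrist_force: [-0.1, 0.5, 0.0]
opening: 0.0429
grip_force: 0.0
clock: 22.98
ee_pos: [0.5674, -0.3564, 0.0402]
tcp_rot: [-3.14, 0.002, -2.831]
wrist_force: [-0.2, 0.0, -0.7]
opening: 0.0427
grip_force: 0.0
```

```bash
python3 -m inch '[[0.5,[-0.0005,0,-0.015],[0,0,0]],[0.5,[-0.0005,0,-0.028],[0,0,0]],[0.5,[-0.0005,0,-0.036],[0,0,0]],[0.5,[-0.0005,0,-0.036],[0,0,0]],[0.5,[-0.0005,0,-0.036],[0,0,0]]]'; python3 -m inch '[[0,[0,0,0],[0,0,0]],[0,[0,0,0],[0,0,0]],[0,[0,0,0],[0,0,0]],[0,[0,0,0],[0,0,0]],[0,[0,0,0],[0,0,0]]]'; python3 -m inch '[[0,[0,0,0],[0,0,0]],[0,[0,0,0],[0,0,0]],[0,[0,0,0],[0,0,0]]]'
```

```text
clock: 23.4
ee_pos: [0.5656, -0.3556, 0.002]
tcp_rot: [3.14, -0.001, -2.831]
wrist_force: [0.3, -0.4, -0.8]
opening: 0.0425
grip_force: 0.0
clock: 23.82
ee_pos: [0.5666, -0.3562, 0.0035]
tcp_rot: [-3.141, 0.001, -2.831]
wrist_force: [-0.1, 0.0, 5.8]
opening: 0.0119
grip_force: 61.0
clock: 24.07
ee_pos: [0.5666, -0.3562, 0.0035]
tcp_rot: [-3.141, 0.001, -2.831]
wrist_force: [0.1, 0.2, 5.6]
opening: 0.0115
grip_force: 61.1
```

```bash
python3 -m inch '[[0,[0,0,0.02],[0,0,0]],[0,[0,0,0.05],[0,0,0]],[0,[0,0,0.09],[0,0,0]],[0,[0,0,0.13],[0,0,0]],[0,[0,0,0.17],[0,0,0]]]'; python3 -m inch '[[0,[0,0,0.04],[0,0,0]],[0,[0,0,0.08],[0,0,0]],[0,[0,0,0.12],[0,0,0]],[0,[0,0,0.16],[0,0,0]],[0,[0,0,0.2],[0,0,0]]]'; python3 -m inch '[[0,[-0.02,0.03,0],[0,0,0]],[0,[-0.04,0.065,0],[0,0,0]],[0,[-0.055,0.1,0],[0,0,0]],[0,[-0.07,0.135,0],[0,0,0]],[0,[-0.085,0.17,0],[0,0,0]]]'; python3 -m inch '[[0,[0,0.04,0],[0,0,-0.03]],[0,[0,0.08,0],[0,0,-0.06]],[0,[0,0.12,0],[0,0,-0.08]],[0,[0,0.16,0],[0,0,-0.1]],[0,[0,0.2,0],[0,0,-0.12]]]'
python3 - <<'E'
from w import *
d,W=cap();cv2.imwrite('pics/w5.png',cv2.resize(d['img'][...,::-1],(800,600)))
a,b,z,p=inhand(W,-.02,.03);print(p,len(a),np.percentile(z,[5,50,95]))
E
```

```text
clock: 24.48
ee_pos: [0.5655, -0.3556, 0.1741]
tcp_rot: [3.141, -0.001, -2.831]
wrist_force: [0.8, 0.2, 0.1]
opening: 0.0115
grip_force: 60.3
clock: 24.9
ee_pos: [0.5656, -0.3556, 0.3747]
tcp_rot: [-3.142, 0.0, -2.831]
wrist_force: [0.6, -1.4, -0.1]
opening: 0.0118
grip_force: 60.3
clock: 25.32
ee_pos: [0.4797, -0.1845, 0.3725]
tcp_rot: [3.141, 0.0, -2.831]
wrist_force: [-0.3, 0.2, -0.2]
opening: 0.0115
grip_force: 60.2
clock: 25.73
ee_pos: [0.4803, 0.0159, 0.3728]
tcp_rot: [-3.142, 0.001, -3.021]
wrist_force: [1.4, -0.4, 0.9]
opening: 0.012
grip_force: 60.3
[0.48029944 0.02209772 0.37282798] 4858 [0.00778169 0.01149896 0.02631865]
```

View pics/w5.png

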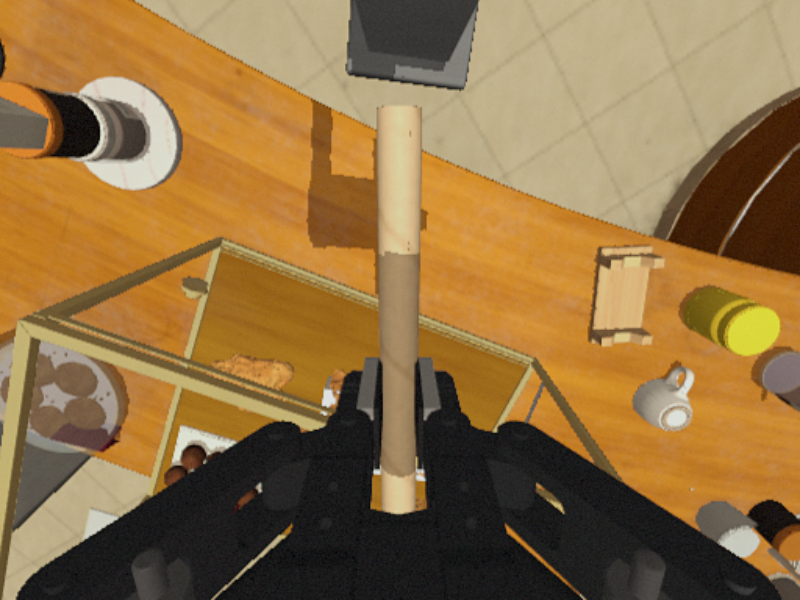

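The wafer is held straight along the tool axis (400,105–510). The rest is in clear view at (620,297), with ribs at (632,258) and (620,338). I'll measure both.

```bash
python3 - <<'E'
from w import *
d=dict(np.load('pics/wrist.npz'));W=pts(d)
m=(np.hypot(W[...,0]-.527,W[...,1]-.308)<.085)
P=W[m&(W[...,2]>.028)&(W[...,2]<.042)].astype(np.float32);print('ribtops',len(P),cv2.minAreaRect(P[:,:2]*1000))
Q=W[m&(W[...,2]>.006)&(W[...,2]<.016)].astype(np.float32);print('base',len(Q),cv2.minAreaRect(Q[:,:2]*1000))
P=W[m&(W[...,2]>.032)&(W[...,2]<.040)]
x=P[:,0]>np.median(Q[:,0])
for k in (x,~x): print('rib',k.sum(),P[k].mean(0),cv2.minAreaRect((P[k][:,:2]*1000).astype(np.float32)))
P=W[m&(W[...,2]>.02)&(W[...,2]<.028)]; print('notch',[(P[k].mean(0).round(4),k.sum()) for k in (P[:,0]>.527,P[:,0]<.527)])
s=bot.state();p=s['ee_pos'];y=s['tcp_rot'][2];X=np.array([np.cos(y),np.sin(y)]);Y=np.array([np.sin(y),-np.cos(y)])
D=W[...,:2]-p[:2];a=D@X;b=D@Y;k=(abs(b)<.012)&(abs(W[...,2]-p[2]-.005)<.012)
print('wafer end',a[k].max(),[ (round(t,2),b[k&(abs(a-t)<.005)].mean().round(4),np.percentile(W[...,2][k&(abs(a-t)<.005)],95).round(4)) for t in (.02,.05,.08,.09)],p,y)
E
```

```text
ribtops 324 ((531.7296142578125, 309.4580993652344), (112.21198272705078, 64.5252685546875), 9.477409362792969)
base 1536 ((531.4903564453125, 309.4089660644531), (129.6292266845703, 65.17403411865234), 9.301416397094727)
rib 122 [0.58015556 0.31811495 0.03626516] ((580.9818725585938, 317.7491760253906), (12.152928352355957, 64.44100952148438), 9.757610321044922)
rib 136 [0.48192829 0.30236274 0.03630694] ((482.30975341796875, 301.4020690917969), (12.043827056884766, 63.9426155090332), 9.442049026489258)
notch [(array([0.5792, 0.3161, 0.0248]), np.int64(123)), (array([0.4816, 0.2982, 0.0249]), np.int64(126))]
wafer end 0.0957344053325013 [(0.02, np.float64(-0.0058), np.float64(0.3854)), (0.05, np.float64(-0.0059), np.float64(0.3854)), (0.08, np.float64(-0.0059), np.float64(0.3854)), (0.09, np.float64(-0.006), np.float64(0.3853))] [0.48029944 0.02209772 0.37282798] -3.0211251431962345
```

```bash
python3 -m inch '[[0,[0.0,0.04,0],[0,0,0.027]],[0,[0.01,0.08,0],[0,0,0.027]],[0,[0.02,0.12,0],[0,0,0.027]],[0,[0.03,0.16,0],[0,0,0.027]],[0,[0.04,0.2,0],[0,0,0.027]]]'; python3 -m inch '[[0,[0.005,0.04,0],[0,0,0]],[0,[0.01,0.08,0],[0,0,0]],[0,[0.01,0.09,-0.03],[0,0,0]],[0,[0.01,0.09,-0.07],[0,0,0]],[0,[0.01,0.09,-0.1],[0,0,0]]]';  python3 -m inch '[[0,[0,0,-0.03],[0,0,0]],[0,[0,0,-0.06],[0,0,0]],[0,[0,0,-0.08],[0,0,0]],[0,[0,0,-0.08],[0,0,0]],[0,[0,0,-0.08],[0,0,0]]]'; python3 -m inch '[[0,[0,0,0],[0,0,0]],[0,[0,0,0],[0,0,0]],[0,[0,0,0],[0,0,0]],[0,[0,0,0],[0,0,0]]]'
python3 - <<'E'
from w import *
d,W=cap()
m=(np.hypot(W[...,0]-.5316,W[...,1]-.3095)<.085)
Q=W[m&(W[...,2]>.004)&(W[...,2]<.042)].astype(np.float32);print('all',len(Q),cv2.minAreaRect(Q[:,:2]*1000))
P=W[m&(W[...,2]>.032)&(W[...,2]<.040)]
x=P[:,0]>.53
for k in (x,~x): print('rib',k.sum(),cv2.minAreaRect((P[k][:,:2]*1000).astype(np.float32)) if k.any() else 0)
s=bot.state();p=s['ee_pos'];y=s['tcp_rot'][2];X=np.array([np.cos(y),np.sin(y)]);Y=np.array([np.sin(y),-np.cos(y)])
D=W[...,:2]-p[:2];a=D@X;b=D@Y;k=(abs(b)<.012)&(abs(W[...,2]-p[2]-.005)<.012)
print('wafer end',a[k].max(),[ (round(t,2),b[k&(abs(a-t)<.005)].mean().round(4),np.percentile(W[...,2][k&(abs(a-t)<.005)],95).round(4)) for t in (.02,.05,.08,.09)],p,y)
E
```

```text
clock: 26.2
ee_pos: [0.5209, 0.2161, 0.3728]
tcp_rot: [-3.142, 0.0, -2.977]
wrist_force: [1.0, 0.1, 0.6]
opening: 0.0118
grip_force: 60.3
clock: 26.62
ee_pos: [0.5302, 0.3051, 0.2702]
tcp_rot: [-3.141, -0.001, -2.975]
wrist_force: [0.2, 0.0, -0.3]
opening: 0.0118
grip_force: 60.3
clock: 27.03
ee_pos: [0.5305, 0.3037, 0.192]
tcp_rot: [-3.141, -0.002, -2.977]
wrist_force: [0.4, 0.1, 0.2]
opening: 0.0115
grip_force: 60.3
clock: 27.37
ee_pos: [0.5316, 0.3044, 0.1941]
tcp_rot: [3.141, 0.002, -2.977]
wrist_force: [0.0, -0.3, 0.0]
opening: 0.0117
grip_force: 60.3
all 2484 ((531.4004516601562, 310.0853576660156), (128.53338623046875, 64.13931274414062), 9.501655578613281)
rib 223 ((580.1502075195312, 318.316162109375), (12.602388381958008, 63.50108337402344), 8.666797637939453)
rib 264 ((481.875244140625, 301.9073181152344), (11.451594352722168, 62.89289093017578), 9.382296562194824)
wafer end 0.09490411991919927 [(0.02, np.float64(-0.0008), np.float64(0.2064)), (0.05, np.float64(-0.0005), np.float64(0.2064)), (0.08, np.float64(-0.0005), np.float64(0.2063)), (0.09, np.float64(-0.0006), np.float64(0.2064))] [0.53150582 0.30432223 0.19372187] -2.9768392510230184
```

```bash
python3 -m inch '[[0,[0,0.0062,-0.03],[0,0,0]],[0,[0,0.0062,-0.07],[0,0,0]],[0,[0,0.0062,-0.11],[0,0,0]],[0,[0,0.0062,-0.125],[0,0,0]],[0,[0,0.0062,-0.125],[0,0,0]]]'; python3 -m inch '[[0,[0,0,0],[0,0,0]],[0,[0,0,0],[0,0,0]],[0,[0,0,0],[0,0,0]]]'
```

```text
clock: 27.83
ee_pos: [0.5285, 0.3089, 0.0638]
tcp_rot: [-3.139, -0.006, -2.977]
wrist_force: [-0.9, 0.1, 0.1]
opening: 0.0115
grip_force: 60.3
clock: 28.08
ee_pos: [0.5324, 0.3111, 0.0698]
tcp_rot: [3.14, 0.003, -2.977]
wrist_force: [0.1, 0.4, 0.7]
opening: 0.0118
grip_force: 60.3
```

```bash
python3 -m inch '[[0,[-0.001,-0.0005,-0.012],[0,0,0]],[0,[-0.001,-0.0005,-0.025],[0,0,0]],[0,[-0.001,-0.0005,-0.037],[0,0,0]],[0,[-0.001,-0.0005,-0.039],[0,0,0]],[0,[-0.001,-0.0005,-0.039],[0,0,0]]]'; python3 -m inch '[[0,[0,0,-0.001],[0,0,0]],[0,[0,0,-0.001],[0,0,0]],[0,[0,0,-0.001],[0,0,0]]]'; python3 -m inch '[[0,[0,0,-0.002],[0,0,0]],[0,[0,0,-0.002],[0,0,0]]]'
```

```text
clock: 28.5
ee_pos: [0.5295, 0.3095, 0.0275]
tcp_rot: [-3.141, -0.002, -2.977]
wrist_force: [-0.7, 1.5, 0.1]
opening: 0.0116
grip_force: 60.3
clock: 28.75
ee_pos: [0.5296, 0.3095, 0.0274]
tcp_rot: [-3.141, -0.001, -2.977]
wrist_force: [-2.1, -2.5, 8.2]
opening: 0.0119
grip_force: 61.4
clock: 28.92
ee_pos: [0.5296, 0.3096, 0.0273]
tcp_rot: [-3.141, -0.001, -2.977]
wrist_force: [-9.5, -5.6, 30.5]
opening: 0.0123
grip_force: 64.1
```

```bash
python3 -m inch '[[0,[0,0,0.0025],[0,0,0]],[0.35,[0,0,0.0025],[0,0,0]],[0.35,[0,0,0.0025],[0,0,0]],[0.35,[0,0,0.0025],[0,0,0]],[0.35,[0,0,0.0025],[0,0,0]]]'; python3 -m inch '[[0.35,[0,0,0],[0,0,0]],[0.35,[0,0,0.02],[0,0,0]],[0.35,[0,0,0.05],[0,0,0]],[0.35,[0,0,0.09],[0,0,0]],[0.35,[0,0,0.13],[0,0,0]]]'; python3 -m inch '[[0.35,[0,0,0.04],[0,0,0]],[0.35,[0,0,0.08],[0,0,0]],[0.35,[0,0,0.1],[0,0,0]],[0.35,[0,0,0.1],[0,0,0]],[0.35,[0,0,0.1],[0,0,0]]]'
python3 - <<'E'
from w import *
d,W=cap();cv2.imwrite('pics/w6.png',cv2.resize(d['img'][...,::-1],(800,600)))
m=(np.hypot(W[...,0]-.5313,W[...,1]-.31)<.105)
c,s=np.cos(np.radians(9.4)),np.sin(np.radians(9.4));D=W[...,:2]-[.5313,.31];x=D@[c,s];y=D@[-s,c]
k=(abs(x)<.105)&(abs(y)<.012)&(W[...,2]>.030)&(W[...,2]<.05)
P=np.c_[x[k],y[k],W[...,2][k]];print(len(P),'x',P[:,0].min(),P[:,0].max(),'z95',np.percentile(P[:,2],95))
for t in (-.07,-.03,0,.03,.07):
    q=abs(P[:,0]-t)<.01;print(t,P[q][:,1].mean().round(4),np.percentile(P[q][:,2],95).round(4))
d,W=cap('scene');print('carton',obj(W,(.406,-.304),.05,.22,.25));print('tin+',obj(W,(.406,-.304),.05,.14,.17))
print('bell',obj(W,(.338,-.476),.055,.05,.09),'cup',obj(W,(.668,.407),.055,.044,.08))
print(bot.state()['clock'],bot.state()['ee_pos'])
E
```

```text
clock: 29.33
ee_pos: [0.5297, 0.3096, 0.0274]
tcp_rot: [-3.141, -0.001, -2.977]
wrist_force: [0.2, -0.2, 0.2]
opening: 0.0298
grip_force: 0.0
clock: 29.75
ee_pos: [0.5292, 0.3093, 0.1585]
tcp_rot: [-3.141, -0.002, -2.977]
wrist_force: [1.7, 0.3, -0.6]
opening: 0.0299
grip_force: 0.0
clock: 30.17
ee_pos: [0.5305, 0.3101, 0.2593]
tcp_rot: [3.141, 0.002, -2.977]
wrist_force: [0.1, -0.7, -0.2]
opening: 0.0296
grip_force: 0.0
1333 x -0.09485282498481029 0.0943978878348118 z95 0.040429007127341
-0.07 -0.001 0.0401
-0.03 -0.0003 0.0405
0 -0.0003 0.0401
0.03 -0.0003 0.0405
0.07 -0.0011 0.0408
carton (220, 'z', [0.2325, 0.2355], 'rect', [405.7, -302.5], [54.4, 27.3], 73.3, 'circ', [405.5, -303.0], 28.7, 'mean', [403.70001220703125, -305.1000061035156])
tin+ (202, 'z', [0.1545, 0.1649], 'rect', [402.3, -306.8], [48.8, 56.6], 49.5, 'circ', [404.6, -304.3], 30.0, 'mean', [395.70001220703125, -310.6000061035156])
bell (172, 'z', [0.0535, 0.0737], 'rect', [338.1, -478.0], [45.7, 44.9], 60.5, 'circ', [338.2, -478.1], 26.9, 'mean', [337.70001220703125, -478.6000061035156]) cup (85, 'z', [0.0494, 0.0553], 'rect', [671.8, 407.0], [49.9, 45.3], 56.9, 'circ', [670.7, 409.0], 27.2, 'mean', [671.5, 406.0])
30.2667 [0.52931119 0.30934957 0.2566169 ]
```

View pics/w6.png

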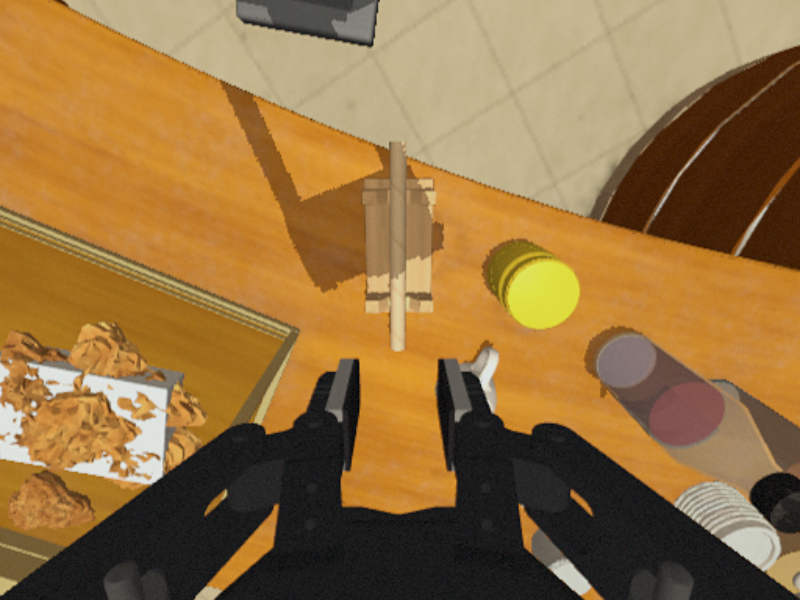

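The wafer lies in both notches (398,142–350), centred on the rest. The stack, bell and cup read unchanged, and the hand is clear. Handing in.

```bash
python3 -m inch '[[0.35,[0,0,0],[0,0,0]],[0.35,[0,0,0],[0,0,0]],[0.35,[0,0,0],[0,0,0]],[0.35,[0,0,0],[0,0,0]]]'; python3 -c "
from bench import bot
print(bot.sign_off())"
```

```text
clock: 30.6
ee_pos: [0.5298, 0.3097, 0.2573]
tcp_rot: [-3.141, -0.001, -2.977]
wrist_force: [0.5, 0.4, -1.5]
opening: 0.03
grip_force: 0.0
the job is handed in; nothing more can be done
None
```

The job is handed in at about 31 s: jar, tin and carton are stacked on the board, the wafer lies centred in both notches, everything is let go, and the last camera check showed the bell and cup where they were; the hand-in gave no verdict.

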